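# Set up a pot melt on the kiln hearth

## Robot

A 7-joint arm with a two-finger parallel gripper is mounted at the origin on the work surface. World frame = base frame: x ahead of the robot, y to its left, z up, the work surface at z = 0. Lengths are in m, angles in rad, forces in N, time in s.
With the tool pointing down it reaches from about 0.425 to 0.925 m from the base axis. Payload 6.8 kg.
Tool frame: the origin (TCP) lies midway between the tips of the shut fingers; the grasp point (between the pads) lies 19 mm behind it; y points along the fingers, z is the direction in which the jaws open and shut, and the axes are right-handed (so a half turn about y gives the same grasp; the last joint's range is limited). The gripper opens to 85 mm and grips with 20 to 120 N. Pads are 22 mm wide; open, the fingers measure 114 mm over their backs; the gripper's body (76 mm by 85 mm) begins 54 mm behind the grasp point. The pads swing forward as they close: fully open they stand 13 mm farther back than shut.
Start: joints at [-1.394, 0.477, 0.022, 1.555, -0.011, 1.109, -0.083], TCP at [0.19, 0.648, 0.231] pointing down, gripper open.
Joint ranges: [-2.96, 2.96], [-0.34, 2.1], [-1.41, 1.46], [0.24, 2.44], [-1.37, 4.51], [0.17, 1.92], [-2.96, 2.96]. Speed limits (rad/s): [2.39, 2.39, 3.14, 3.14, 3.14, 3.14, 3.14].

## Interface

Orientations are given as a unit quaternion [w, x, y, z].
In Python, from station import bot gives the robot as it stands. The module is installed in compiled form; this text tells all that it offers.
- The arm moves only by the shell command python3 -m crank 'ROWS' [FORCE]. ROWS is JSON, a list of rows, each an object with "linear": the shift along the tool's x, y, z in m, a list of three; "dr": the turn, a rotation vector about the tool's x, y, z in degrees, a list of three; "hand": the gripper command: -1 is shut, 1 is fully open, values between are in proportion. A call has 1 to 10 rows; each row is the pose to reach, as a shift and turn from the pose commanded when the call began, along the tool's axes at that moment; what a row does not reach only later rows make up. A row lasts 1/12 s, in which the tool goes at most 41.7 mm and 7.16 degrees, less where a joint would pass 70% of its speed; a pose out of reach is approached as far as the arm can. A call with a gripper value outside its range is refused whole. The fingers move at their own pace and stop on an object; FORCE is the grip in N (left out, the last holds). Time passes only in rows, so rows that repeat a pose let the fingers close. It gives the time, the measured TCP pose, the force and the opening at its end, in the units of the state.
- bot.get_obs(): the state, without advancing time (a new reading comes with each control period).
- bot.read_camera(name): name is "scene" or "side" or "wrist"; returns the picture (420x560x3 uint8, blue, green, red); there is no depth.
- bot.camera_params(name): a dict with "K" (3x3 intrinsics, pixels), "R" (3x3) and "t" (3): a world point X has camera coordinates R X + t; the wrist camera has in their place "hand_eye" (4x4, takes a point from camera to tool coordinates, whose origin is the TCP and whose axes are the tool frame's). Camera axes: x right, y down, z forward; pixel columns grow to the right and rows downward; lengths in m; the calibration is good to about 2 mm. A picture is of the moment at which its call begins: read the wrist's pose just before it. camera_params takes no time and is no camera call.
- bot.hand_in(): hands the job in, once; it reports no verdict.
Trained networks look in the newest picture that a camera, given by its name, has taken for a name from the list of things; names that differ only in an ending like _2 or _b are one class to them, and where a whole thing is asked for, a point or a joint stands for the part that bears it (a point fixed in the world has none). Each returns a list of dicts, best first, with "score" (0 to 1); they miss things now and then, are a little off and sometimes report something else, mostly with a low value. They report only what shows in the picture. A call takes as long as a camera call.
- bot.search_frame(camera, target): "extent" ([left, top, right, bottom] in pixels, round what is visible of it).
- bot.cut_out(camera, target): "pixels" (420x560 bool, what is visible of it) and "extent" ([left, top, right, bottom] in pixels, round what is visible of it).
- bot.place_of(camera, target): "xy" ([column, row] in pixels: a listed point, or the origin of a listed thing).
The state is a dict: "t": time; "q": joint angles; "joint_vel": joint speeds; "joint_torque": joint torques, N m; "eef_pos": TCP position; "tool_rot": TCP orientation; "contact_force": force on the tool from outside, world axes, zero at the start; "torque": the same for the moment, N m; "gripper_width": opening from 0.0 (shut) to 1.0 (fully open).
Only numpy, scipy, OpenCV 4.12 (cv2) and the standard library are available. Lean on these libraries where they do the work, as an engineer would, in place of code of your own. Each camera call takes 0.05 s, during which the arm holds its last target. There are 200 camera calls.

## Task

Build the pot-melt stack on the kiln base, following the layout pencilled on the shelf paper: first the steel ring on the circle, then the two tall posts standing squarely on the two squares, then the drilled bridge slab laid lengthwise across both posts with its hole over the middle of the ring, and last the pot of amber glass upright on the bridge, centred over the hole. Never tip the amber pot over, for it would spill its glass, and leave the blue pot, the short post and the tape measure where they lie.

Things in the scene. Friction and masses are not known exactly. Their poses are not given: they have to be found in the camera images.
- kiln_base: the fixed base of a glass-fusing kiln, its hood taken off: grey steel jacket 270 (x) by 250 (y) mm with a flat cream firebrick hearth 258 by 238 mm, hearth face 60 mm above the bench. Origin at the centre of its underside on the bench, z up.
- shelf_paper: a white rigid sheet of fibre shelf paper 190 (x) by 84 (y) by 2 mm, fixed on the hearth, with the layout in pencil: a circle 62 mm across in the middle and a 40 mm square at each end, centres 65 mm from the middle along x. Origin at the centre of its underside (60 mm above the bench), under the circle's centre; its upper face is 2 mm higher. x runs along its length, through the two squares.
- ring: the stainless steel ring that catches the glass: a bare tube, outside 60 mm, inside 55 mm, 30 mm high, open at both ends, lying flat on the bench. Origin at the centre of its lower end, z up.
- post_buff: tall square kiln post of pale buff ceramic, 38 by 38 by 64 mm high, a dark bore in its top, standing upright. Origin at the centre of its foot, z up, x and y square to its sides. Either tall post may go on either square.
- post_grey: tall square kiln post of grey ceramic, 38 by 38 by 64 mm high, otherwise like the buff one.
- bridge: the bridge slab: pink-buff ceramic plate 180 (x) by 56 (y) by 16 mm thick (z) with a 22 mm hole through its middle, lying flat on the bench. Origin at the centre of its underside, in the hole's axis. On the posts its underside is 64 mm above the paper's upper face.
- pot_amber: small terracotta flower pot filled with amber (orange) glass lumps that count as part of the pot: 60 mm high, foot 44 mm across, widening to 53 mm at 40 mm height, then an upright collar 60 mm across from 41 to 60 mm height; the lumps reach about 1 mm over the rim. Origin at the centre of its foot, z up.
- pot_blue: a pot of the same shape filled with blue glass lumps, for another melt; leave it alone.
- post_short: dark brown square kiln post, 38 by 38 by only 38 mm high; leave it alone.
- tape_measure: yellow tape measure, 66 by 60 by 36 mm high; leave it alone.

How it is judged:
On the way, in this order (a step that is already met when the one before it is completed fails the run):
1. the steel ring stands on the pencilled circle, let go (horizontal distance between ring and shelf_paper below 0.01 m and z of ring in the frame of shelf_paper between -0.002 and 0.006 m and angle between ring's own z axis and vertical below 0.1 rad and contact force between the fingers and ring below 0.1 N), for 0.2 s.
2. then a tall post stands on one of the pencilled squares, let go (((horizontal distance between post_buff and shelf_paper between 0.055 and 0.075 m and y of post_buff in the frame of shelf_paper between -0.01 and 0.01 m and z of post_buff in the frame of shelf_paper between -0.002 and 0.006 m and angle between post_buff's own z axis and vertical below 0.1 rad and (angle between the x axis of post_buff and the x axis of shelf_paper, either way round below 0.3 rad or angle between the y axis of post_buff and the x axis of shelf_paper, either way round below 0.3 rad) and contact force between the fingers and post_buff below 0.1 N) or (horizontal distance between post_grey and shelf_paper between 0.055 and 0.075 m and y of post_grey in the frame of shelf_paper between -0.01 and 0.01 m and z of post_grey in the frame of shelf_paper between -0.002 and 0.006 m and angle between post_grey's own z axis and vertical below 0.1 rad and (angle between the x axis of post_grey and the x axis of shelf_paper, either way round below 0.3 rad or angle between the y axis of post_grey and the x axis of shelf_paper, either way round below 0.3 rad) and contact force between the fingers and post_grey below 0.1 N))), for 0.2 s.
3. then the other tall post stands on the other square too, let go (horizontal distance between post_buff and shelf_paper between 0.055 and 0.075 m and y of post_buff in the frame of shelf_paper between -0.01 and 0.01 m and z of post_buff in the frame of shelf_paper between -0.002 and 0.006 m and angle between each of post_buff, post_grey's own z axis and vertical below 0.1 rad and (angle between the x axis of post_buff and the x axis of shelf_paper, either way round below 0.3 rad or angle between the y axis of post_buff and the x axis of shelf_paper, either way round below 0.3 rad) and contact force between the fingers and post_buff below 0.1 N and horizontal distance between post_grey and shelf_paper between 0.055 and 0.075 m and y of post_grey in the frame of shelf_paper between -0.01 and 0.01 m and z of post_grey in the frame of shelf_paper between -0.002 and 0.006 m and (angle between the x axis of post_grey and the x axis of shelf_paper, either way round below 0.3 rad or angle between the y axis of post_grey and the x axis of shelf_paper, either way round below 0.3 rad) and contact force between the fingers and post_grey below 0.1 N and horizontal distance between post_buff and post_grey above 0.1 m), for 0.2 s.
4. then the bridge slab lies across both posts, over the ring, let go (horizontal distance between bridge and shelf_paper below 0.012 m and z of bridge in the frame of shelf_paper between 0.062 and 0.07 m and angle between bridge's own z axis and vertical below 0.08 rad and angle between the x axis of bridge and the x axis of shelf_paper, either way round below 0.2 rad and contact force between the fingers and bridge below 0.1 N), for 0.2 s.
5. last the amber pot stands on the bridge over its hole, let go (horizontal distance between pot_amber and bridge below 0.008 m and z of pot_amber in the frame of shelf_paper between 0.077 and 0.087 m and angle between pot_amber's own z axis and vertical below 0.1 rad and contact force between the fingers and pot_amber below 0.1 N), for 0.2 s.
At the end, for the whole second after the job is handed in: Ring on the paper within 10 mm of the circle's centre; tall posts upright within 10 mm of the squares' centres along each side, within 0.3 rad of square; bridge level on both posts within 12 mm and 0.2 rad of the layout; amber pot upright on it within 8 mm of the hole; all released, at rest (all of step 1 and all of step 3 and all of step 4 and all of step 5 and linear speed of each of ring, post_buff, post_grey, bridge, pot_amber below 0.02 m/s); the robot touches nothing.
It fails at once if the amber pot is tipped by more than 0.6 rad (angle between pot_amber's own z axis and vertical above 0.6 rad).
It fails at once if the blue pot is shifted by more than 30 mm (distance of pot_blue from where it was at the start of the episode above 0.03 m).
It fails at once if the short post is shifted by more than 30 mm (distance of post_short from where it was at the start of the episode above 0.03 m).
It fails at once if the tape measure is shifted by more than 30 mm (distance of tape_measure from where it was at the start of the episode above 0.03 m).
It also fails if it takes over 144 s, if anything falls off the work surface, if the arm or the gripper's body presses on something with over 40 N, if the wrist force passes 120 N, or if a joint passes its speed limit or range.

## Working session

There is one attempt and no reset: what is moved stays moved. The work goes in short steps, Python scripts to look and compute and a shell command to move; the robot and the scene stay as the last step left them, time stands still between calls to the robot, and variables do not carry over. Pictures are saved under pics/ and viewed, about 12 in all and at most 16, crops included, and the job is handed in when it is done.

```bash
mkdir -p pics; python3 - <<'E'
from station import bot
import cv2,numpy as np
print(bot.get_obs())
ims=[]
for c in("scene","side"):
    im=bot.read_camera(c); cv2.imwrite(f"pics/{c}0.png",im)
    p=bot.camera_params(c); R=np.array(p["R"]);print(c,p["K"],"pos",-R.T@np.array(p["t"]),"fwd",R[2])
    for n in "kiln_base shelf_paper ring post_buff post_grey bridge pot_amber pot_blue post_short tape_measure".split():
        print(n,[(round(d["score"],2),np.round(d["xy"])) for d in bot.place_of(c,n)][:2])
print(bot.camera_params("wrist"))
E
```

```text
{'t': 0.0, 'q': array([-1.39408322,  0.47778663,  0.02233421,  1.55648489, -0.01149477,
        1.10929611, -0.08308691]), 'joint_vel': array([-0.00038039, -0.00184799,  0.00033971,  0.00062907, -0.00037326,
       -0.00299604,  0.00176375]), 'joint_torque': array([-2.63497677e-04, -5.96465492e+01,  1.60802275e+00, -2.81196839e+01,
        1.25496447e-02,  9.39669320e-03, -9.92920860e-06]), 'eef_pos': array([0.18950319, 0.64721862, 0.23032053]), 'tool_rot': array([-0.69929924,  0.70060225, -0.10038561,  0.10029847]), 'contact_force': array([-0.08177825, -1.29535487,  0.03226929]), 'torque': array([-0.04204496, -0.0022055 , -0.02515603]), 'gripper_width': 1.0013900436431786}
scene [[420.5308086    0.         273.64767646]
 [  0.         420.5308086  209.64303314]
 [  0.           0.           1.        ]] pos [1.08625366 0.25813277 0.87703574] fwd [-0.56665925 -0.25182302 -0.7845269 ]
kiln_base [(0.81, array([268., 259.]))]
shelf_paper [(0.93, array([264., 238.]))]
ring [(0.73, array([139., 187.])), (0.7, array([390., 235.]))]
post_buff [(0.58, array([199., 166.]))]
post_grey [(0.92, 
[... 677 characters left out ...]
, array([289., 366.]))]
pot_amber [(0.64, array([282., 315.]))]
pot_blue [(0.71, array([289., 169.]))]
post_short [(0.74, array([239., 311.]))]
tape_measure [(0.7, array([321., 320.]))]
{'K': array([[362.55438837,   0.        , 283.0252637 ],
       [  0.        , 362.55438837, 206.20763083],
       [  0.        ,   0.        ,   1.        ]]), 'hand_eye': array([[-2.11247597e-04,  9.47990923e-01,  3.18297291e-01,
        -8.23401416e-02],
       [ 9.17597607e-05, -3.18297278e-01,  9.47990946e-01,
        -1.41733729e-01],
       [ 9.99999973e-01,  2.29467693e-04, -1.97478850e-05,
         2.06759779e-04],
       [ 0.00000000e+00,  0.00000000e+00,  0.00000000e+00,
         1.00000000e+00]])}
```

View pics/scene0.png

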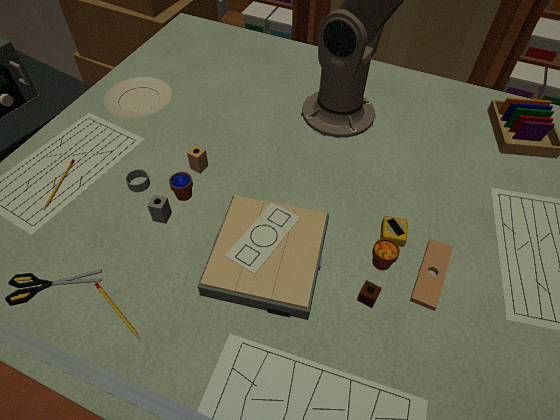

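View pics/side0.png

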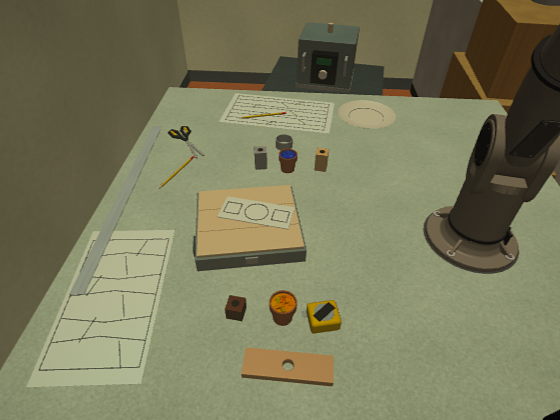

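The scene shows ring at (138,181), grey post (160,208), buff post (198,160), blue pot (181,186), paper (264,236), amber pot (385,254), bridge (433,273), short post (370,293) and tape (395,230). Side agrees with the same layout.

```bash
cat > h.py <<'E'
from station import bot
import cv2,numpy as np
from scipy.spatial.transform import Rotation as Ro
def cam(c):
    p=bot.camera_params(c);K=np.array(p["K"])
    if c!="wrist": return K,np.array(p["R"]),np.array(p["t"]).ravel()
    o=bot.get_obs();T=np.eye(4);T[:3,:3]=rot(o);T[:3,3]=o["eef_pos"]
    M=np.linalg.inv(T@np.array(p["hand_eye"]));return K,M[:3,:3],M[:3,3]
def rot(o=None):
    o=o or bot.get_obs();w,x,y,z=o["tool_rot"];return Ro.from_quat([x,y,z,w]).as_matrix()
def unproj(C,uv,z):
    K,R,t=C;uv=np.atleast_2d(uv).astype(float);d=(R.T@np.linalg.inv(K)@np.c_[uv,np.ones(len(uv))].T).T
    c=-R.T@t;return (c+d*((z-c[2])/d[:,2])[:,None])[:,:2]
def proj(C,X):
    K,R,t=C;p=(K@(R@np.atleast_2d(X).T+t[:,None])).T;return p[:,:2]/p[:,2:]
def ortho(im,C,z,cx,cy,half,mm=1.0):
    # top-down picture: column grows with -y, row grows with -x  (x up, y left)
    n=int(2*half*1000/mm);g=np.arange(n)*mm/1000-half
    Y,X=np.meshgrid(cy-g,cx-g);P=proj(C,np.c_[X.ravel(),Y.ravel(),np.full(X.size,z)]).reshape(n,n,2).astype(np.float32)
    return cv2.remap(im,P[...,0],P[...,1],cv2.INTER_LINEAR)
def go(world,yaw=None,o=None):
    """shift/turn in tool axes to bring TCP to world, tool down, tool z axis (jaw) along yaw (mod pi)"""
    o=bot.get_obs();R=rot(o);d=R.T@(np.array(world)-o["eef_pos"])
    print("TCP",np.round(o["eef_pos"],4),"jaw yaw",round(np.degrees(np.arctan2(R[1,2],R[0,2])),1),"t",round(o["t"],2))
    print(" linear",np.round(d,4))
    if yaw is not None:
        best=None
        for s in(0,np.pi):
            z=np.array([np.cos(yaw+s),np.sin(yaw+s),0]);y=np.array([0,0,-1.]);x=np.cross(y,z)
            v=Ro.from_matrix(R.T@np.c_[x,y,z]).as_rotvec(degrees=True)
            print(" dr",np.round(v,2))
E
python3 - <<'E'
from h import *
C={c:cam(c) for c in("scene","side")}
for c in C: bot.read_camera(c)
for n,z in dict(shelf_paper=.06,ring=0,post_buff=0,post_grey=0,bridge=0,pot_amber=0,pot_blue=0,post_short=0,tape_measure=0).items():
    for c in C:
        print(n,c,[(round(d["score"],2),np.round(unproj(C[c],d["xy"],z)[0],3)) for d in bot.place_of(c,n)][:2])
a=[]
for c in C:
    im=cv2.imread(f"pics/{c}0.png")
    k=ortho(im,C[c],.062,.62,0.0,.2,1.0)
    a.append(k)
cv2.imwrite("pics/kiln.png",np.hstack(a))
print(proj(C["scene"],[[.62,0,.062]]),proj(C["side"],[[.62,0,.062]]))
E
```

```text
shelf_paper scene [(0.75, array([0.58 , 0.011])), (0.22, array([0.63, 0.04]))]
shelf_paper side [(0.59, array([0.576, 0.006]))]
ring scene [(0.54, array([ 0.528, -0.402])), (0.47, array([ 0.505, -0.269]))]
ring side [(0.46, array([ 0.525, -0.373]))]
post_buff scene [(0.85, array([ 0.407, -0.276]))]
post_buff side [(0.62, array([ 0.412, -0.298]))]
post_grey scene [(0.63, array([ 0.596, -0.272]))]
post_grey side [(0.68, array([ 0.596, -0.278]))]
bridge scene [(0.62, array([0.472, 0.392])), (0.31, array([0.404, 0.281]))]
bridge side [(0.65, array([0.476, 0.399]))]
pot_amber scene [(0.7, array([0.491, 0.282]))]
pot_amber side [(0.82, array([0.497, 0.282])), (0.17, array([ 0.403, -0.29 ]))]
pot_blue scene [(0.61, array([ 0.494, -0.271]))]
pot_blue side [(0.58, array([ 0.504, -0.278])), (0.55, array([ 0.576, -0.058]))]
post_short scene [(0.9, array([0.59 , 0.277]))]
post_short side [(0.75, array([0.598, 0.278])), (0.36, array([ 0.595, -0.261]))]
tape_measure scene [(0.89, array([0.406, 0.279]))]
tape_measure side [(0.69, array([0.409, 0.284])), (0.25, array([ 0.591, -0.266]))]
[[253.00005581 248.00063177]] [[240.5883239  208.69729079]]
```

View pics/kiln.png

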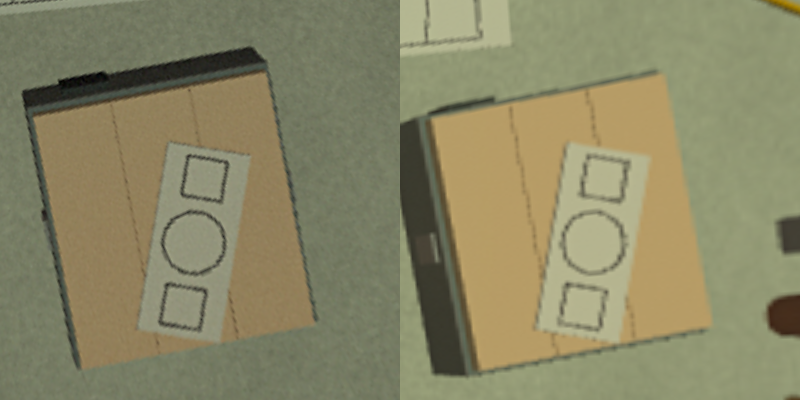

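Both views agree on circle (193.5,243) and squares (204.5,178.5), (183.5,307): paper centre ≈ (0.577, 0.0065), yaw −9.3°.

```bash
python3 - <<'E'
from h import *
C={c:cam(c) for c in("scene","side")}
I={c:cv2.imread(f"pics/{c}0.png") for c in C}
rows=[]
for c in C:
    r=[]
    for z,x,y,h in[(.03,.527,-.39,.05),(.064,.41,-.285,.05),(.064,.596,-.275,.05)]:
        r.append(cv2.resize(ortho(I[c],C[c],z,x,y,h,.5),None,fx=1,fy=1))
    r.append(cv2.resize(ortho(I[c],C[c],.016,.475,.395,.1,1.0),(200,200)))
    rows.append(np.hstack(r))
cv2.imwrite("pics/obj.png",np.vstack(rows))
E
```

```text
(no output)
```

View pics/obj.png

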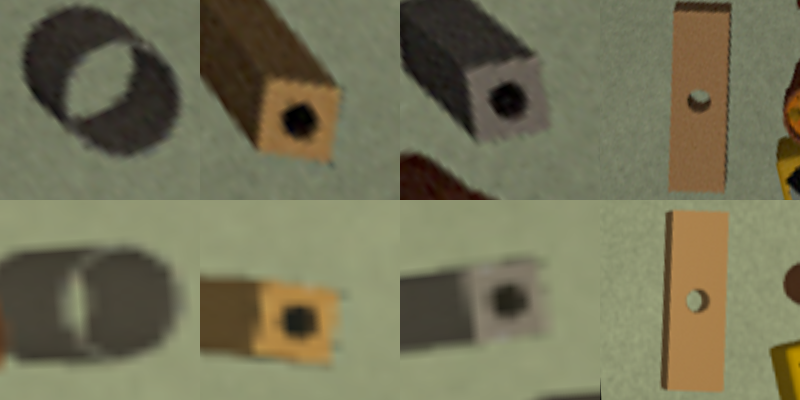

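```bash
python3 - <<'E'
from h import *
for w in [(.50,.35,.30),(.58,-.05,.3),(.528,-.40,.17)]: go(w,np.radians(81))
E
```

```text
TCP [0.1897 0.6478 0.2313] jaw yaw 73.7 t 2.1
 linear [ 0.3815 -0.0687 -0.1986]
 dr [-0.01 -7.32 -0.  ]
 dr [ 0.0000e+00  1.7268e+02 -1.0000e-02]
TCP [0.1897 0.6478 0.2313] jaw yaw 73.7 t 2.1
 linear [ 0.5707 -0.0687 -0.56  ]
 dr [-0.01 -7.32 -0.  ]
 dr [ 0.0000e+00  1.7268e+02 -1.0000e-02]
TCP [0.1897 0.6478 0.2313] jaw yaw 73.7 t 2.1
 linear [ 0.6192  0.0612 -0.9105]
 dr [-0.01 -7.32 -0.  ]
 dr [ 0.0000e+00  1.7268e+02 -1.0000e-02]
```

```bash
python3 -m crank '[{"linear":[0.3815,-0.0687,-0.1986],"dr":[0,0,0],"hand":1},{"linear":[0.3815,-0.0687,-0.1986],"dr":[0,0,0],"hand":1},{"linear":[0.3815,-0.0687,-0.1986],"dr":[0,0,0],"hand":1},{"linear":[0.3815,-0.0687,-0.1986],"dr":[0,0,0],"hand":1},{"linear":[0.3815,-0.0687,-0.1986],"dr":[0,0,0],"hand":1},{"linear":[0.3815,-0.0687,-0.1986],"dr":[0,0,0],"hand":1},{"linear":[0.3815,-0.0687,-0.1986],"dr":[0,0,0],"hand":1},{"linear":[0.3815,-0.0687,-0.1986],"dr":[0,0,0],"hand":1},{"linear":[0.3815,-0.0687,-0.1986],"dr":[0,0,0],"hand":1},{"linear":[0.3815,-0.0687,-0.1986],"dr":[0,0,0],"hand":1}]' 40
python3 - <<'E'
from h import *
for w in [(.58,-.05,.3),(.528,-.40,.17)]: go(w,np.radians(81))
E
```

```text
t: 2.93
eef_pos: [0.4877, 0.3613, 0.2977]
tool_rot: [0.7, -0.7, 0.1, -0.1]
contact_force: [-0.1, -0.0, 0.4]
gripper_width: 1.0
TCP [0.4877 0.3613 0.2977] jaw yaw 73.7 t 2.93
 linear [ 0.2041 -0.0025 -0.3688]
 dr [-0.03 -7.31  0.01]
 dr [-2.0000e-02  1.7269e+02 -5.0000e-02]
TCP [0.4877 0.3613 0.2977] jaw yaw 73.7 t 2.93
 linear [ 0.2525  0.1273 -0.7194]
 dr [-0.03 -7.31  0.01]
 dr [-2.0000e-02  1.7269e+02 -5.0000e-02]
```

```bash
python3 -m crank '[{"linear":[0.204,0,-0.369],"dr":[0,0,0],"hand":1},{"linear":[0.204,0,-0.369],"dr":[0,0,0],"hand":1},{"linear":[0.204,0,-0.369],"dr":[0,0,0],"hand":1},{"linear":[0.204,0,-0.369],"dr":[0,0,0],"hand":1},{"linear":[0.204,0,-0.369],"dr":[0,0,0],"hand":1},{"linear":[0.204,0,-0.369],"dr":[0,0,0],"hand":1},{"linear":[0.204,0,-0.369],"dr":[0,0,0],"hand":1},{"linear":[0.204,0,-0.369],"dr":[0,0,0],"hand":1},{"linear":[0.204,0,-0.369],"dr":[0,0,0],"hand":1},{"linear":[0.204,0,-0.369],"dr":[0,0,0],"hand":1}]'
python3 -m crank '[{"linear":[0.048,0.127,-0.351],"dr":[0,-3.7,0],"hand":1},{"linear":[0.048,0.127,-0.351],"dr":[0,-7.3,0],"hand":1},{"linear":[0.048,0.127,-0.351],"dr":[0,-7.3,0],"hand":1},{"linear":[0.048,0.127,-0.351],"dr":[0,-7.3,0],"hand":1},{"linear":[0.048,0.127,-0.351],"dr":[0,-7.3,0],"hand":1},{"linear":[0.048,0.127,-0.351],"dr":[0,-7.3,0],"hand":1},{"linear":[0.048,0.127,-0.351],"dr":[0,-7.3,0],"hand":1},{"linear":[0.048,0.127,-0.351],"dr":[0,-7.3,0],"hand":1},{"linear":[0.048,0.127,-0.351],"dr":[0,-7.3,0],"hand":1},{"linear":[0.048,0.127,-0.351],"dr":[0,-7.3,0],"hand":1}]'
cat >> h.py <<'E'
def look(name,z,x,y,h,mm=.5):
    bot.read_camera("wrist") if 0 else None
    C=cam("wrist");im=bot.read_camera("wrist")
    k=ortho(im,C,z,x,y,h,mm);cv2.imwrite(f"pics/{name}.png",np.hstack([cv2.resize(im,(480,360)),cv2.resize(k,(360,360))[:,:320]]) if 0 else k)
    cv2.imwrite(f"pics/{name}_raw.png",im);return im,C
E
python3 - <<'E'
from h import *
im,C=look("w1",.03,.528,-.40,.1)
for n,z in dict(ring=0,post_grey=0,post_buff=0,pot_blue=0).items(): print(n,[(round(d["score"],2),np.round(d["xy"]),np.round(unproj(C,d["xy"],z)[0],4)) for d in bot.place_of("wrist",n)][:2])
go((.528,-.40,.17),np.radians(81))
E
```

```text
t: 3.77
eef_pos: [0.5776, -0.0456, 0.2974]
tool_rot: [0.7, -0.7, 0.1, -0.1]
contact_force: [1.2, -0.1, 0.5]
gripper_width: 1.002
t: 4.6
eef_pos: [0.5193, -0.4027, 0.1676]
tool_rot: [-0.703, 0.706, -0.061, 0.058]
contact_force: [-1.4, -1.6, 0.8]
gripper_width: 0.999
ring []
post_grey [(0.66, array([431., 238.]), array([ 0.5933, -0.2769]))]
post_buff [(0.7, array([410.,  10.]), array([ 0.4002, -0.285 ]))]
pot_blue [(0.62, array([435., 144.]), array([ 0.5057, -0.2699]))]
TCP [ 0.5262 -0.3924  0.1703] jaw yaw 81.1 t 4.85
 linear [ 0.003   0.0003 -0.0072]
 dr [-0.05  0.11  0.05]
 dr [ 8.0000e-02 -1.7989e+02  9.0000e-02]
```

View pics/w1.png

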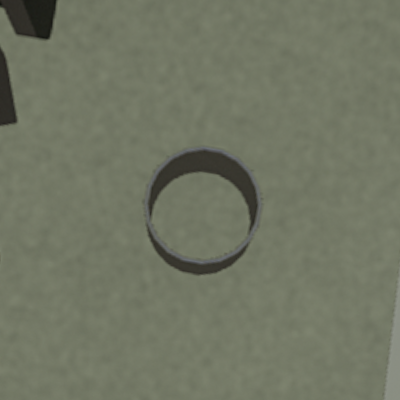

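Ring top rim spans (146–261, 148–263) in the ortho view: centre ≈ (0.526, −0.4015). Descend and grip.

```bash
python3 -m crank '[{"linear":[0.001,0.1,-0.009],"dr":[0,0,0],"hand":1},{"linear":[0.001,0.1,-0.009],"dr":[0,0,0],"hand":1},{"linear":[0.001,0.1,-0.009],"dr":[0,0,0],"hand":1},{"linear":[0.001,0.13,-0.009],"dr":[0,0,0],"hand":1},{"linear":[0.001,0.15,-0.009],"dr":[0,0,0],"hand":1},{"linear":[0.001,0.163,-0.009],"dr":[0,0,0],"hand":1},{"linear":[0.001,0.163,-0.009],"dr":[0,0,0],"hand":1},{"linear":[0.001,0.163,-0.009],"dr":[0,0,0],"hand":1}]'
python3 -m crank '[{"linear":[0,0,0],"dr":[0,0,0],"hand":-1},{"linear":[0,0,0],"dr":[0,0,0],"hand":-1},{"linear":[0,0,0],"dr":[0,0,0],"hand":-1},{"linear":[0,0,0],"dr":[0,0,0],"hand":-1},{"linear":[0,0,0],"dr":[0,0,0],"hand":-1},{"linear":[0,0,0],"dr":[0,0,0],"hand":-1},{"linear":[0,0,0],"dr":[0,0,0],"hand":-1},{"linear":[0,0,0],"dr":[0,0,0],"hand":-1}]' 35
python3 - <<'E'
from h import *
go((.526,-.4015,.006),np.radians(81))
E
```

```text
t: 5.52
eef_pos: [0.5254, -0.4022, 0.0074]
tool_rot: [0.705, -0.705, 0.055, -0.055]
contact_force: [-0.5, 0.0, 0.6]
gripper_width: 1.0
t: 6.18
eef_pos: [0.5258, -0.4036, 0.0093]
tool_rot: [-0.705, 0.705, -0.055, 0.057]
contact_force: [-1.1, 2.1, 6.5]
gripper_width: 0.692
TCP [ 0.5258 -0.4036  0.0093] jaw yaw 81.0 t 6.18
 linear [-0.0001  0.0033  0.0021]
 dr [ 0.04 -0.03  0.18]
 dr [-2.8000e-01  1.7997e+02  6.0000e-02]
```

```bash
python3 -m crank '[{"linear":[0,-0.04,0],"dr":[0,0,0],"hand":-1},{"linear":[0,-0.08,0],"dr":[0,0,0],"hand":-1},{"linear":[0,-0.12,0],"dr":[0,0,0],"hand":-1},{"linear":[0,-0.14,0],"dr":[0,0,0],"hand":-1},{"linear":[0,-0.14,0],"dr":[0,0,0],"hand":-1}]'
python3 - <<'E'
from h import *
go((.577,.0065,.15),np.radians(81))
E
```

```text
t: 6.6
eef_pos: [0.5273, -0.4058, 0.1542]
tool_rot: [-0.703, 0.707, -0.052, 0.059]
contact_force: [-0.1, -0.4, -1.4]
gripper_width: 0.687
TCP [ 0.5273 -0.4058  0.1542] jaw yaw 80.9 t 6.6
 linear [-0.0158  0.0023  0.415 ]
 dr [ 0.25 -0.05  0.6 ]
 dr [ -0.94 179.95   0.39]
```

```bash
python3 -m crank '[{"linear":[-0.0134,0,0.412],"dr":[0,0,0],"hand":-1},{"linear":[-0.0134,0,0.412],"dr":[0,0,0],"hand":-1},{"linear":[-0.0134,0,0.412],"dr":[0,0,0],"hand":-1},{"linear":[-0.0134,0,0.412],"dr":[0,0,0],"hand":-1},{"linear":[-0.0134,0,0.412],"dr":[0,0,0],"hand":-1},{"linear":[-0.0134,0,0.412],"dr":[0,0,0],"hand":-1},{"linear":[-0.0134,0,0.412],"dr":[0,0,0],"hand":-1},{"linear":[-0.0134,0,0.412],"dr":[0,0,0],"hand":-1},{"linear":[-0.0134,0,0.412],"dr":[0,0,0],"hand":-1},{"linear":[-0.0134,0,0.412],"dr":[0,0,0],"hand":-1}]'
python3 -m crank '[{"linear":[0,0,0],"dr":[0,0,0],"hand":-1},{"linear":[0,0,0],"dr":[0,0,0],"hand":-1},{"linear":[0,0,0],"dr":[0,0,0],"hand":-1},{"linear":[0,0,0],"dr":[0,0,0],"hand":-1}]'
python3 - <<'E'
from h import *
im,C=look("w2",.062,.577,.0065,.12,.6)
go((.577,.0065,.075),np.radians(81))
E
```

```text
t: 7.43
eef_pos: [0.5755, 0.009, 0.147]
tool_rot: [0.705, -0.705, 0.055, -0.055]
contact_force: [1.9, 0.2, -1.4]
gripper_width: 0.688
t: 7.77
eef_pos: [0.5755, 0.0042, 0.147]
tool_rot: [-0.705, 0.705, -0.056, 0.056]
contact_force: [0.6, -0.1, -0.6]
gripper_width: 0.69
TCP [0.5756 0.004  0.147 ] jaw yaw 80.8 t 7.82
 linear [0.001  0.072  0.0028]
 dr [ 0.04 -0.18 -0.  ]
 dr [0.0000e+00 1.7982e+02 6.0000e-02]
```

View pics/w2_raw.png

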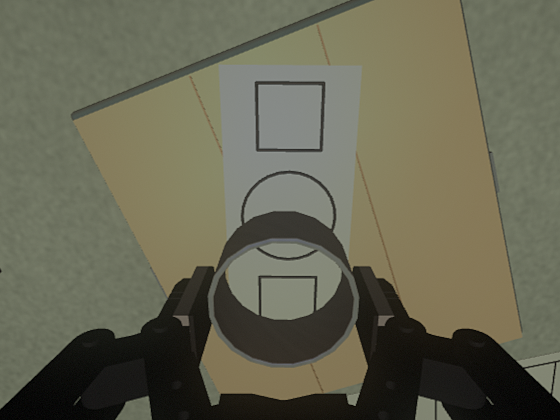

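The held ring (rim about (283,302)) is seen above the circle centred at ≈(289,214), far square corners (256,83)–(325,150).

```bash
python3 - <<'E'
from h import *
C=cam("wrist")
q=unproj(C,[(256,83),(324,83),(325,150),(257,150)],.062);print(q,q.mean(0))
print("circ",unproj(C,[(289,172),(289,259),(242,215),(336,215)],.062))
print("ring rim",unproj(C,[(283,239),(283,366),(210,302),(358,302)],.170))
print("ring low rim",unproj(C,[(283,211)],.140))
E
```

```text
[[ 0.49100003  0.00162055]
 [ 0.49741856  0.04137407]
 [ 0.53701779  0.03706499]
 [ 0.53022561 -0.00503347]] [0.5139155  0.01875654]
circ [[ 0.54735996  0.01260346]
 [ 0.60832682  0.00308783]
 [ 0.5712791  -0.02277328]
 [ 0.5812304   0.03895476]]
ring rim [[ 5.45916457e-01  9.02876079e-03]
 [ 6.01229980e-01  9.68126058e-05]
 [ 5.67170299e-01 -2.24452999e-02]
 [ 5.76090911e-01  3.29576140e-02]]
ring low rim [[0.54585657 0.00901652]]
```

```bash
python3 -m crank '[{"linear":[0.0036,0.03,0.003],"dr":[0,0,0],"hand":-1},{"linear":[0.0036,0.055,0.003],"dr":[0,0,0],"hand":-1},{"linear":[0.0036,0.068,0.003],"dr":[0,0,0],"hand":-1},{"linear":[0.0036,0.073,0.003],"dr":[0,0,0],"hand":-1},{"linear":[0.0036,0.076,0.003],"dr":[0,0,0],"hand":-1},{"linear":[0.0036,0.076,0.003],"dr":[0,0,0],"hand":-1},{"linear":[0.0036,0.076,0.003],"dr":[0,0,0],"hand":-1}]'
python3 -m crank '[{"linear":[0,0,0],"dr":[0,0,0],"hand":0.5},{"linear":[0,0,0],"dr":[0,0,0],"hand":0.6},{"linear":[0,0,0],"dr":[0,0,0],"hand":1},{"linear":[0,0,0],"dr":[0,0,0],"hand":1},{"linear":[0,0,0],"dr":[0,0,0],"hand":1},{"linear":[0,-0.03,0],"dr":[0,0,0],"hand":1},{"linear":[0,-0.07,0],"dr":[0,0,0],"hand":1},{"linear":[0,-0.1,0],"dr":[0,0,0],"hand":1},{"linear":[0,-0.1,0],"dr":[0,0,0],"hand":1},{"linear":[0,-0.1,0],"dr":[0,0,0],"hand":1}]'
python3 - <<'E'
from h import *
im,C=look("w3",.092,.577,.007,.1,.5)
print([(d["score"],unproj(C,d["xy"],.062)) for d in bot.place_of("wrist","ring")])
go((.41,-.20,.20),np.radians(82.4));go((.40,-.2845,.20),np.radians(82.4))
E
```

```text
t: 8.4
eef_pos: [0.5807, 0.0076, 0.0721]
tool_rot: [0.705, -0.705, 0.055, -0.057]
contact_force: [0.3, 0.7, -1.9]
gripper_width: 0.692
t: 9.23
eef_pos: [0.5813, 0.0085, 0.173]
tool_rot: [0.705, -0.704, 0.054, -0.057]
contact_force: [-0.8, -0.5, -0.4]
gripper_width: 0.999
[]
TCP [0.5794 0.0085 0.1704] jaw yaw 81.0 t 9.33
 linear [-0.1347 -0.0295 -0.2325]
 dr [ 0.   -1.4  -0.06]
 dr [9.000e-02 1.786e+02 0.000e+00]
TCP [0.5794 0.0085 0.1704] jaw yaw 81.0 t 9.33
 linear [-0.1313 -0.0295 -0.3175]
 dr [ 0.   -1.4  -0.06]
 dr [9.000e-02 1.786e+02 0.000e+00]
```

View pics/w3.png

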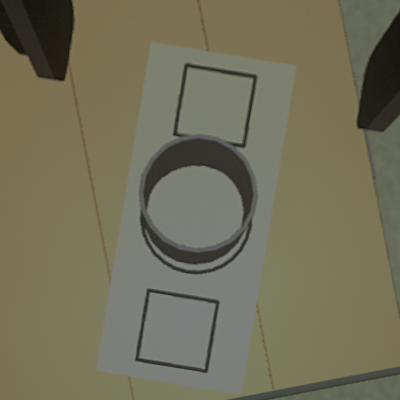

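Ring rim centre at (198,193) in ortho → ring ≈ (0.5805, 0.008), about 3.5 mm from the circle centre; foot lies inside the circle. Good; now the buff post.

```bash
python3 -m crank '[{"linear":[-0.131,-0.03,-0.3175],"dr":[0,-1.4,0],"hand":1},{"linear":[-0.131,-0.03,-0.3175],"dr":[0,-1.4,0],"hand":1},{"linear":[-0.131,-0.03,-0.3175],"dr":[0,-1.4,0],"hand":1},{"linear":[-0.131,-0.03,-0.3175],"dr":[0,-1.4,0],"hand":1},{"linear":[-0.131,-0.03,-0.3175],"dr":[0,-1.4,0],"hand":1},{"linear":[-0.131,-0.03,-0.3175],"dr":[0,-1.4,0],"hand":1},{"linear":[-0.131,-0.03,-0.3175],"dr":[0,-1.4,0],"hand":1},{"linear":[-0.131,-0.03,-0.3175],"dr":[0,-1.4,0],"hand":1},{"linear":[-0.131,-0.03,-0.3175],"dr":[0,-1.4,0],"hand":1},{"linear":[-0.131,-0.03,-0.3175],"dr":[0,-1.4,0],"hand":1}]'
python3 -m crank '[{"linear":[0,0,0],"dr":[0,0,0],"hand":1},{"linear":[0,0,0],"dr":[0,0,0],"hand":1},{"linear":[0,0,0],"dr":[0,0,0],"hand":1},{"linear":[0,0,0],"dr":[0,0,0],"hand":1}]'
python3 - <<'E'
from h import *
im,C=look("w4",.064,.40,-.2845,.075,.5)
k=ortho(im,C,.064,.40,-.2845,.05,.5); 
d=bot.cut_out("wrist","post_buff");print([(round(e["score"],2),e["extent"]) for e in d])
hsv=cv2.cvtColor(im,cv2.COLOR_BGR2HSV)
print([(round(e["score"],2),np.round(unproj(C,e["xy"],0),4)) for e in bot.place_of("wrist","post_buff")])
go((.40,-.2845,.05),np.radians(82.4))
E
```

```text
t: 10.17
eef_pos: [0.3975, -0.2879, 0.2003]
tool_rot: [-0.705, 0.706, -0.05, 0.049]
contact_force: [0.6, 1.3, -0.4]
gripper_width: 0.998
t: 10.5
eef_pos: [0.4015, -0.2833, 0.2005]
tool_rot: [0.706, -0.705, 0.046, -0.046]
contact_force: [0.7, 0.2, -0.1]
gripper_width: 1.001
[(0.96, [256.6, 154.0, 307.2, 214.8])]
[(0.73, array([[ 0.3996, -0.2843]]))]
TCP [ 0.4012 -0.284   0.2008] jaw yaw 82.5 t 10.65
 linear [-0.0011  0.1508 -0.0007]
 dr [-0.01  0.07 -0.02]
 dr [-3.0000e-02 -1.7993e+02  1.0000e-02]
```

View pics/w4.png

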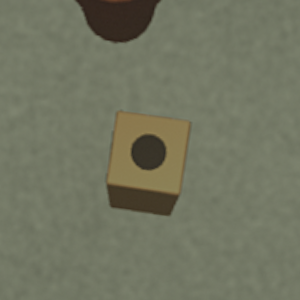

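Bore at (148.5,152): post ≈ (0.399, −0.284), yaw as estimated. Grip it.

```bash
python3 -m crank '[{"linear":[-0.002,0.1,0],"dr":[0,0,0],"hand":1},{"linear":[-0.002,0.1,0],"dr":[0,0,0],"hand":1},{"linear":[-0.002,0.1,0],"dr":[0,0,0],"hand":1},{"linear":[-0.002,0.14,0],"dr":[0,0,0],"hand":1},{"linear":[-0.002,0.16,0],"dr":[0,0,0],"hand":1},{"linear":[-0.002,0.17,0],"dr":[0,0,0],"hand":1},{"linear":[-0.002,0.17,0],"dr":[0,0,0],"hand":1},{"linear":[-0.002,0.17,0],"dr":[0,0,0],"hand":1}]'
python3 -m crank '[{"linear":[0,0,0],"dr":[0,0,0],"hand":-1},{"linear":[0,0,0],"dr":[0,0,0],"hand":-1},{"linear":[0,0,0],"dr":[0,0,0],"hand":-1},{"linear":[0,0,0],"dr":[0,0,0],"hand":-1},{"linear":[0,0,0],"dr":[0,0,0],"hand":-1},{"linear":[0,0,0],"dr":[0,0,0],"hand":-1},{"linear":[0,0,0],"dr":[0,0,0],"hand":-1},{"linear":[0,0,0],"dr":[0,0,0],"hand":-1}]' 40
python3 -m crank '[{"linear":[0,-0.04,0],"dr":[0,0,0],"hand":-1},{"linear":[0,-0.08,0],"dr":[0,0,0],"hand":-1},{"linear":[0,-0.12,0],"dr":[0,0,0],"hand":-1},{"linear":[0,-0.16,0],"dr":[0,0,0],"hand":-1},{"linear":[0,-0.16,0],"dr":[0,0,0],"hand":-1},{"linear":[0,-0.16,0],"dr":[0,0,0],"hand":-1},{"linear":[0,-0.16,0],"dr":[0,0,0],"hand":-1}]'
python3 - <<'E'
from h import *
go((.641,-.003,.19),np.radians(80.7))
E
```

```text
t: 11.32
eef_pos: [0.3991, -0.2847, 0.0314]
tool_rot: [-0.705, 0.706, -0.047, 0.047]
contact_force: [0.5, 0.0, 0.2]
gripper_width: 1.002
t: 11.98
eef_pos: [0.3995, -0.2846, 0.032]
tool_rot: [-0.705, 0.706, -0.046, 0.048]
contact_force: [-1.0, 1.0, 6.5]
gripper_width: 0.439
t: 12.57
eef_pos: [0.3983, -0.2838, 0.1905]
tool_rot: [0.706, -0.705, 0.047, -0.047]
contact_force: [-0.1, -0.0, -2.3]
gripper_width: 0.436
TCP [ 0.3983 -0.2838  0.1905] jaw yaw 82.4 t 12.57
 linear [0.2034 0.0007 0.3104]
 dr [-0.05  1.71 -0.02]
 dr [-4.0000e-02 -1.7829e+02  7.0000e-02]
```

```bash
python3 -m crank '[{"linear":[0.2034,0,0.3104],"dr":[0,1.7,0],"hand":-1},{"linear":[0.2034,0,0.3104],"dr":[0,1.7,0],"hand":-1},{"linear":[0.2034,0,0.3104],"dr":[0,1.7,0],"hand":-1},{"linear":[0.2034,0,0.3104],"dr":[0,1.7,0],"hand":-1},{"linear":[0.2034,0,0.3104],"dr":[0,1.7,0],"hand":-1},{"linear":[0.2034,0,0.3104],"dr":[0,1.7,0],"hand":-1},{"linear":[0.2034,0,0.3104],"dr":[0,1.7,0],"hand":-1},{"linear":[0.2034,0,0.3104],"dr":[0,1.7,0],"hand":-1},{"linear":[0.2034,0,0.3104],"dr":[0,1.7,0],"hand":-1},{"linear":[0.2034,0,0.3104],"dr":[0,1.7,0],"hand":-1}]'
python3 -m crank '[{"linear":[0,0,0],"dr":[0,0,0],"hand":-1},{"linear":[0,0,0],"dr":[0,0,0],"hand":-1},{"linear":[0,0,0],"dr":[0,0,0],"hand":-1},{"linear":[0,0,0],"dr":[0,0,0],"hand":-1},{"linear":[0,0,0],"dr":[0,0,0],"hand":-1}]'
python3 - <<'E'
from h import *
go((.641,-.003,.094),np.radians(80.7))
im,C=look("w5",.062,.6,0,.1,.5)
E
```

```text
t: 13.4
eef_pos: [0.6445, 0.0064, 0.1874]
tool_rot: [0.706, -0.704, 0.054, -0.053]
contact_force: [0.7, 1.4, -1.6]
gripper_width: 0.439
t: 13.82
eef_pos: [0.6409, -0.0051, 0.1909]
tool_rot: [-0.705, 0.705, -0.058, 0.058]
contact_force: [-0.6, -0.4, -1.6]
gripper_width: 0.439
TCP [ 0.6409 -0.0051  0.1909] jaw yaw 80.6 t 13.82
 linear [-0.0002  0.0969  0.0022]
 dr [ 0.01 -0.14 -0.03]
 dr [5.0000e-02 1.7986e+02 2.0000e-02]
```

View pics/w5_raw.png

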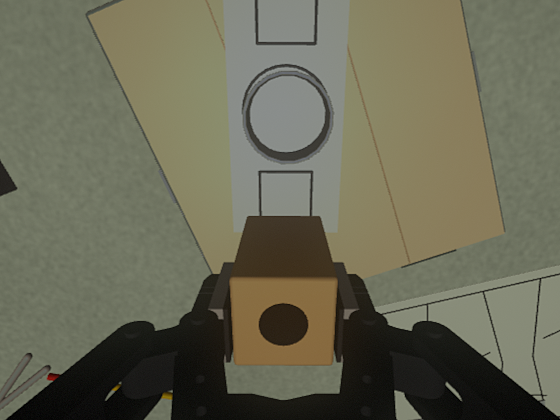

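Held post (bore (283,324)) squarely aligned; S1's inner edge at (260–312,171); ring at (288,113) on the circle.

```bash
python3 - <<'E'
from h import *
C=cam("wrist");u=np.array([np.cos(np.radians(-9.3)),np.sin(np.radians(-9.3))])
e=unproj(C,[(260,171),(312,171)],.062);print("S1 inner edge",e,"S1 c",e.mean(0)+.02*u)
e=unproj(C,[(256,43),(316,43)],.062);print("S2 inner edge",e,"S2 c",e.mean(0)-.02*u)
e=unproj(C,[(247,217),(321,217)],.159);print("foot",e,e.mean(0)+.019*u)
e=unproj(C,[(231,278),(335,278)],.223);print("top",e,e.mean(0)+.019*u)
print("ring rim",unproj(C,[(288,73),(288,155),(248,114),(331,114)],.092))
go((.641,-.003,.094),np.radians(80.7))
E
```

```text
S1 inner edge [[ 0.61874884 -0.01866339]
 [ 0.62523191  0.02047927]] S1 c [ 0.64172749 -0.00232414]
S2 inner edge [[ 0.53030293 -0.00495722]
 [ 0.53701335  0.03555931]] S2 c [0.51392102 0.01853312]
foot [[ 0.62019405 -0.01974733]
 [ 0.62637     0.01754061]] [ 0.64203228 -0.00417383]
top [[ 0.61893455 -0.01893406]
 [ 0.62474983  0.0161757 ]] [ 0.64059245 -0.00444965]
ring rim [[ 0.55369547  0.01306305]
 [ 0.60454398  0.00486922]
 [ 0.57401196 -0.01636344]
 [ 0.58276622  0.03649271]]
TCP [ 0.6411 -0.0048  0.1911] jaw yaw 80.6 t 13.87
 linear [-0.0003  0.0971  0.0018]
 dr [-0.   -0.12 -0.01]
 dr [ 2.0000e-02  1.7988e+02 -0.0000e+00]
```

```bash
python3 -m crank '[{"linear":[0,0.04,0.002],"dr":[0,0,0],"hand":-1},{"linear":[0,0.07,0.002],"dr":[0,0,0],"hand":-1},{"linear":[0,0.085,0.002],"dr":[0,0,0],"hand":-1},{"linear":[0,0.093,0.002],"dr":[0,0,0],"hand":-1},{"linear":[0,0.0965,0.002],"dr":[0,0,0],"hand":-1},{"linear":[0,0.0965,0.002],"dr":[0,0,0],"hand":-1},{"linear":[0,0.0965,0.002],"dr":[0,0,0],"hand":-1}]'
python3 -m crank '[{"linear":[0,0,0],"dr":[0,0,0],"hand":0.1},{"linear":[0,0,0],"dr":[0,0,0],"hand":0.3},{"linear":[0,0,0],"dr":[0,0,0],"hand":1},{"linear":[0,0,0],"dr":[0,0,0],"hand":1},{"linear":[0,0,0],"dr":[0,0,0],"hand":1},{"linear":[0,0,0],"dr":[0,0,0],"hand":1},{"linear":[0,-0.04,0],"dr":[0,0,0],"hand":1},{"linear":[0,-0.08,0],"dr":[0,0,0],"hand":1},{"linear":[0,-0.12,0],"dr":[0,0,0],"hand":1},{"linear":[0,-0.12,0],"dr":[0,0,0],"hand":1}]'
python3 - <<'E'
from h import *
go((.596,-.279,.21),np.radians(101))
E
```

```text
t: 14.45
eef_pos: [0.6428, -0.0021, 0.0957]
tool_rot: [0.705, -0.705, 0.057, -0.058]
contact_force: [0.3, 0.4, -1.1]
gripper_width: 0.439
t: 15.28
eef_pos: [0.6465, -0.0025, 0.2231]
tool_rot: [0.706, -0.704, 0.053, -0.062]
contact_force: [1.5, -1.1, 1.0]
gripper_width: 0.997
TCP [ 0.6465 -0.0025  0.2231] jaw yaw 80.6 t 15.28
 linear [-0.005   0.0121 -0.281 ]
 dr [ -0.06 -20.36   0.76]
 dr [-1.0800e+00  1.5963e+02 -8.0000e-02]
```

```bash
python3 -m crank '[{"linear":[-0.003,0.005,-0.280],"dr":[0,-7,0],"hand":1},{"linear":[-0.003,0.005,-0.280],"dr":[0,-14,0],"hand":1},{"linear":[-0.003,0.005,-0.280],"dr":[0,-20,0],"hand":1},{"linear":[-0.003,0.005,-0.280],"dr":[0,-20,0],"hand":1},{"linear":[-0.003,0.005,-0.280],"dr":[0,-20,0],"hand":1},{"linear":[-0.003,0.005,-0.280],"dr":[0,-20,0],"hand":1},{"linear":[-0.003,0.005,-0.280],"dr":[0,-20,0],"hand":1},{"linear":[-0.003,0.005,-0.280],"dr":[0,-20,0],"hand":1},{"linear":[-0.003,0.005,-0.280],"dr":[0,-20,0],"hand":1},{"linear":[-0.003,0.005,-0.280],"dr":[0,-20,0],"hand":1}]'
python3 -m crank '[{"linear":[0,0,0],"dr":[0,0,0],"hand":1},{"linear":[0,0,0],"dr":[0,0,0],"hand":1},{"linear":[0,0,0],"dr":[0,0,0],"hand":1},{"linear":[0,0,0],"dr":[0,0,0],"hand":1}]'
python3 - <<'E'
from h import *
go((.596,-.279,.03),np.radians(101))
im,C=look("w6",.064,.596,-.279,.075,.5)
print([(round(e["score"],2),np.round(unproj(C,e["xy"],0),4)) for e in bot.place_of("wrist","post_grey")])
E
```

```text
t: 16.12
eef_pos: [0.5938, -0.2767, 0.2091]
tool_rot: [0.704, -0.704, -0.066, 0.066]
contact_force: [0.4, 1.3, -0.9]
gripper_width: 0.998
t: 16.45
eef_pos: [0.594, -0.2765, 0.2095]
tool_rot: [0.704, -0.704, -0.066, 0.066]
contact_force: [-1.3, -0.6, 0.4]
gripper_width: 0.999
TCP [ 0.594  -0.2765  0.2095] jaw yaw 100.8 t 16.45
 linear [ 0.0014  0.1795 -0.0029]
 dr [-0.01 -0.22  0.01]
 dr [-1.0000e-02  1.7978e+02 -2.0000e-02]
[(0.97, array([[ 0.5919, -0.2781]]))]
```

View pics/w6.png

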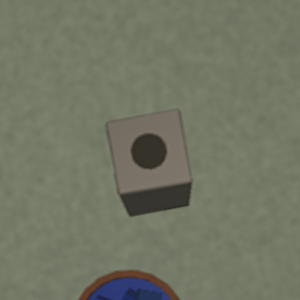

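Grey bore at (149,151) → (0.5955, −0.2785), edges ~10.5° as expected. Grip and lift.

```bash
python3 -m crank '[{"linear":[0.001,0.1,-0.0025],"dr":[0,0,0],"hand":1},{"linear":[0.001,0.1,-0.0025],"dr":[0,0,0],"hand":1},{"linear":[0.001,0.1,-0.0025],"dr":[0,0,0],"hand":1},{"linear":[0.001,0.14,-0.0025],"dr":[0,0,0],"hand":1},{"linear":[0.001,0.17,-0.0025],"dr":[0,0,0],"hand":1},{"linear":[0.001,0.178,-0.0025],"dr":[0,0,0],"hand":1},{"linear":[0.001,0.178,-0.0025],"dr":[0,0,0],"hand":1},{"linear":[0.001,0.178,-0.0025],"dr":[0,0,0],"hand":1}]'
python3 -m crank '[{"linear":[0,0,0],"dr":[0,0,0],"hand":-1},{"linear":[0,0,0],"dr":[0,0,0],"hand":-1},{"linear":[0,0,0],"dr":[0,0,0],"hand":-1},{"linear":[0,0,0],"dr":[0,0,0],"hand":-1},{"linear":[0,0,0],"dr":[0,0,0],"hand":-1},{"linear":[0,0,0],"dr":[0,0,0],"hand":-1},{"linear":[0,0,0],"dr":[0,0,0],"hand":-1},{"linear":[0,0,0],"dr":[0,0,0],"hand":-1}]' 40
python3 -m crank '[{"linear":[0,-0.04,0],"dr":[0,0,0],"hand":-1},{"linear":[0,-0.08,0],"dr":[0,0,0],"hand":-1},{"linear":[0,-0.12,0],"dr":[0,0,0],"hand":-1},{"linear":[0,-0.16,0],"dr":[0,0,0],"hand":-1},{"linear":[0,-0.2,0],"dr":[0,0,0],"hand":-1},{"linear":[0,-0.2,0],"dr":[0,0,0],"hand":-1},{"linear":[0,-0.2,0],"dr":[0,0,0],"hand":-1}]'
python3 - <<'E'
from h import *
go((.5137,.018,.23),np.radians(80.7))
E
```

```text
t: 17.22
eef_pos: [0.5956, -0.2803, 0.0325]
tool_rot: [-0.704, 0.704, 0.066, -0.066]
contact_force: [-0.3, -0.3, 0.2]
gripper_width: 1.0
t: 17.88
eef_pos: [0.5959, -0.2801, 0.0329]
tool_rot: [-0.704, 0.704, 0.066, -0.065]
contact_force: [-1.7, 1.6, 5.9]
gripper_width: 0.439
t: 18.47
eef_pos: [0.5962, -0.2806, 0.2345]
tool_rot: [-0.703, 0.705, 0.068, -0.064]
contact_force: [-0.4, 0.1, -3.1]
gripper_width: 0.439
TCP [ 0.5962 -0.2806  0.2345] jaw yaw 100.7 t 18.47
 linear [-0.0258  0.0036  0.3087]
 dr [ 0.09 19.97  0.31]
 dr [ 4.4000e-01 -1.6002e+02 -1.3000e-01]
```

```bash
python3 -m crank '[{"linear":[-0.0258,0.003,0.3085],"dr":[0,6,0],"hand":-1},{"linear":[-0.0258,0.003,0.3085],"dr":[0,12,0],"hand":-1},{"linear":[-0.0258,0.003,0.3085],"dr":[0,18,0],"hand":-1},{"linear":[-0.0258,0.003,0.3085],"dr":[0,20,0],"hand":-1},{"linear":[-0.0258,0.003,0.3085],"dr":[0,20,0],"hand":-1},{"linear":[-0.0258,0.003,0.3085],"dr":[0,20,0],"hand":-1},{"linear":[-0.0258,0.003,0.3085],"dr":[0,20,0],"hand":-1},{"linear":[-0.0258,0.003,0.3085],"dr":[0,20,0],"hand":-1},{"linear":[-0.0258,0.003,0.3085],"dr":[0,20,0],"hand":-1},{"linear":[-0.0258,0.003,0.3085],"dr":[0,20,0],"hand":-1}]'
python3 -m crank '[{"linear":[0,0,0],"dr":[0,0,0],"hand":-1},{"linear":[0,0,0],"dr":[0,0,0],"hand":-1},{"linear":[0,0,0],"dr":[0,0,0],"hand":-1},{"linear":[0,0,0],"dr":[0,0,0],"hand":-1},{"linear":[0,0,0],"dr":[0,0,0],"hand":-1}]'
python3 - <<'E'
from h import *
go((.5137,.018,.0955),np.radians(80.7))
im,C=look("w7",.062,.6,0,.1,.5)
E
```

```text
t: 19.3
eef_pos: [0.511, 0.0198, 0.227]
tool_rot: [-0.705, 0.705, -0.057, 0.055]
contact_force: [0.4, -0.8, -1.2]
gripper_width: 0.435
t: 19.72
eef_pos: [0.5126, 0.0177, 0.2284]
tool_rot: [-0.705, 0.705, -0.058, 0.058]
contact_force: [-0.6, -0.7, -2.1]
gripper_width: 0.441
TCP [0.5126 0.0177 0.2284] jaw yaw 80.6 t 19.72
 linear [0.0011 0.1329 0.0005]
 dr [ 0.01 -0.1  -0.01]
 dr [1.000e-02 1.799e+02 2.000e-02]
```

View pics/w7_raw.png

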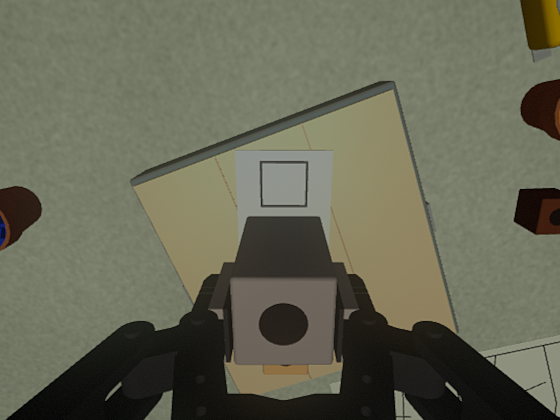

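Post held square; S2 at (261–308,161–207), as already measured. Place it.

```bash
python3 -m crank '[{"linear":[0.001,0.04,0.001],"dr":[0,0,0],"hand":-1},{"linear":[0.001,0.08,0.001],"dr":[0,0,0],"hand":-1},{"linear":[0.001,0.11,0.001],"dr":[0,0,0],"hand":-1},{"linear":[0.001,0.125,0.001],"dr":[0,0,0],"hand":-1},{"linear":[0.001,0.130,0.001],"dr":[0,0,0],"hand":-1},{"linear":[0.001,0.1325,0.001],"dr":[0,0,0],"hand":-1},{"linear":[0.001,0.1325,0.001],"dr":[0,0,0],"hand":-1},{"linear":[0.001,0.1325,0.001],"dr":[0,0,0],"hand":-1}]'
python3 -m crank '[{"linear":[0,0,0],"dr":[0,0,0],"hand":0.1},{"linear":[0,0,0],"dr":[0,0,0],"hand":0.3},{"linear":[0,0,0],"dr":[0,0,0],"hand":1},{"linear":[0,0,0],"dr":[0,0,0],"hand":1},{"linear":[0,0,0],"dr":[0,0,0],"hand":1},{"linear":[0,0,0],"dr":[0,0,0],"hand":1},{"linear":[0,-0.04,0],"dr":[0,0,0],"hand":1},{"linear":[0,-0.08,0],"dr":[0,0,0],"hand":1},{"linear":[0,-0.12,0],"dr":[0,0,0],"hand":1},{"linear":[0,-0.12,0],"dr":[0,0,0],"hand":1}]'
python3 - <<'E'
from h import *
go((.475,.397,.22),np.radians(87.8))
for c in("scene","side"):
    im=bot.read_camera(c);cv2.imwrite(f"pics/p_{c}.png",im);C=cam(c)
    for n in("post_buff","post_grey"): print(c,n,[(round(e["score"],2),np.round(unproj(C,e["xy"],.062),4)) for e in bot.place_of(c,n)][:1])
E
```

```text
t: 20.43
eef_pos: [0.5148, 0.0194, 0.0973]
tool_rot: [0.705, -0.705, 0.057, -0.058]
contact_force: [-0.1, 0.7, -1.5]
gripper_width: 0.439
t: 21.27
eef_pos: [0.518, 0.0193, 0.2232]
tool_rot: [0.706, -0.703, 0.054, -0.062]
contact_force: [0.9, 0.3, -0.3]
gripper_width: 1.0
TCP [0.518  0.0193 0.2232] jaw yaw 80.6 t 21.27
 linear [-0.104   0.0038  0.3657]
 dr [-0.22 -7.17  0.65]
 dr [ -0.98 172.82  -0.34]
scene post_buff [(0.71, array([[ 0.5358, -0.2349]]))]
scene post_grey [(0.97, array([[0.5157, 0.0183]]))]
side post_buff [(0.74, array([[ 0.6402, -0.0152]]))]
side post_grey [(0.72, array([[0.51  , 0.0312]]))]
```

```bash
python3 -m crank '[{"linear":[-0.102,0,0.3657],"dr":[0,-3.6,0],"hand":1},{"linear":[-0.102,0,0.3657],"dr":[0,-7.2,0],"hand":1},{"linear":[-0.102,0,0.3657],"dr":[0,-7.2,0],"hand":1},{"linear":[-0.102,0,0.3657],"dr":[0,-7.2,0],"hand":1},{"linear":[-0.102,0,0.3657],"dr":[0,-7.2,0],"hand":1},{"linear":[-0.102,0,0.3657],"dr":[0,-7.2,0],"hand":1},{"linear":[-0.102,0,0.3657],"dr":[0,-7.2,0],"hand":1},{"linear":[-0.102,0,0.3657],"dr":[0,-7.2,0],"hand":1},{"linear":[-0.102,0,0.3657],"dr":[0,-7.2,0],"hand":1},{"linear":[-0.102,0,0.3657],"dr":[0,-7.2,0],"hand":1}]'
python3 -m crank '[{"linear":[0,0,0],"dr":[0,0,0],"hand":1},{"linear":[0,0,0],"dr":[0,0,0],"hand":1},{"linear":[0,0,0],"dr":[0,0,0],"hand":1},{"linear":[0,0,0],"dr":[0,0,0],"hand":1},{"linear":[0,0,0],"dr":[0,0,0],"hand":1}]'
python3 - <<'E'
from h import *
go((.475,.397,.01),np.radians(87.8))
im,C=look("w8",.016,.475,.36,.15,.75)
S=cam("scene");s=cv2.imread("pics/p_scene.png");D=cam("side");d=cv2.imread("pics/p_side.png")
k=ortho(s,S,.126,.577,.0073,.1,.5);k2=ortho(d,D,.126,.577,.0073,.1,.5)
cv2.imwrite("pics/c8.png",np.hstack([cv2.imread("pics/w8.png"),k])[:400])
for n in("bridge","pot_amber"):print([(round(e["score"],2),np.round(unproj(C,e["xy"],0),4)) for e in bot.place_of("wrist",n)])
E
```

```text
t: 22.4
eef_pos: [0.4679, 0.4059, 0.214]
tool_rot: [0.708, -0.706, 0.01, -0.008]
contact_force: [-0.6, 1.5, -0.2]
gripper_width: 1.001
t: 22.82
eef_pos: [0.4729, 0.3951, 0.216]
tool_rot: [-0.707, 0.707, -0.014, 0.014]
contact_force: [0.0, 0.2, 0.8]
gripper_width: 1.003
TCP [0.4729 0.3951 0.216 ] jaw yaw 87.7 t 22.82
 linear [0.0021 0.206  0.0021]
 dr [ 0.03 -0.06  0.  ]
 dr [-0.0000e+00  1.7994e+02  4.0000e-02]
[(0.73, array([[0.4745, 0.3961]]))]
[(0.95, array([[0.4908, 0.2825]]))]
```

View pics/c8.png

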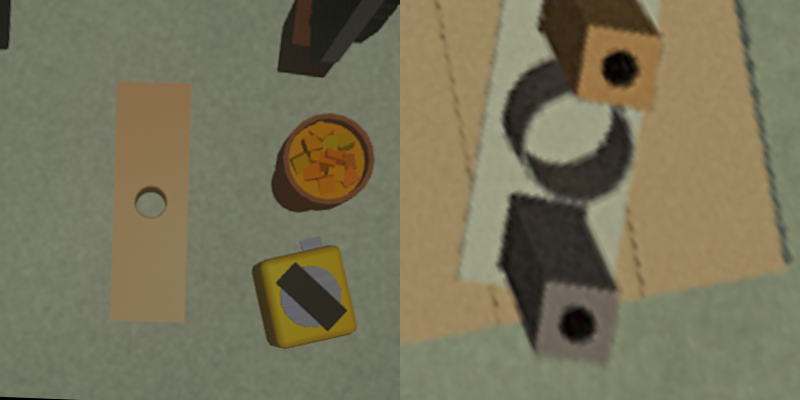

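Bridge hole at (150,202) → (0.4735, 0.397), yaw ≈ −1.5°; right half shows post tops: buff bore → (0.643,−0.003), grey → (0.515,0.018), both on their squares. The slab is thin, so I check how far fingertips stand back at 56 mm opening.

```bash
python3 - <<'E'
from h import *
p=bot.camera_params("wrist");M=np.linalg.inv(np.array(p["hand_eye"]));K=np.array(p["K"])
for half in(.019,.0295,.0425):
    for y in(-.02,-.013,-.007,0,.003):
        X=M@np.array([-.011,y,-half,1]);q=K@X[:3];print(half,y,np.round(q[:2]/q[2],0))
a=cv2.imread("pics/w2_raw.png")[220:400,150:300];b=cv2.imread("pics/w8_raw.png")[200:420,0:300]
cv2.imwrite("pics/tips.png",np.hstack([cv2.resize(a,None,fx=2.4,fy=2.4),cv2.resize(b,(432*300//300,432))]))
E
```

```text
0.019 -0.02 [232. 282.]
0.019 -0.013 [235. 273.]
0.019 -0.007 [237. 266.]
0.019 0 [238. 258.]
0.019 0.003 [239. 255.]
0.0295 -0.02 [205. 282.]
0.0295 -0.013 [208. 273.]
0.0295 -0.007 [211. 266.]
0.0295 0 [214. 258.]
0.0295 0.003 [215. 255.]
0.0425 -0.02 [171. 282.]
0.0425 -0.013 [176. 273.]
0.0425 -0.007 [180. 266.]
0.0425 0 [184. 258.]
0.0425 0.003 [186. 255.]
```

View pics/tips.png

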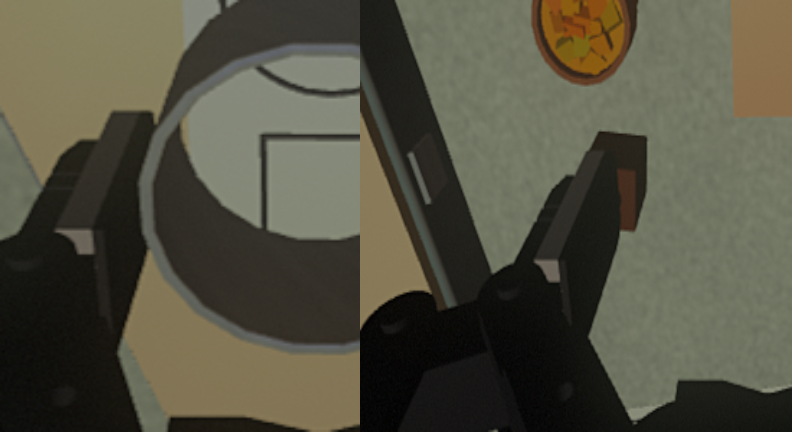

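Fingertips stand ~6.5 mm behind the TCP at this opening, so TCP z ≈ −0.001 puts tips ~6 mm above the bench.

```bash
python3 -m crank '[{"linear":[0.0006,0.1,0.002],"dr":[0,-0.8,0],"hand":1},{"linear":[0.0006,0.1,0.002],"dr":[0,-0.8,0],"hand":1},{"linear":[0.0006,0.12,0.002],"dr":[0,-0.8,0],"hand":1},{"linear":[0.0006,0.16,0.002],"dr":[0,-0.8,0],"hand":1},{"linear":[0.0006,0.195,0.002],"dr":[0,-0.8,0],"hand":1},{"linear":[0.0006,0.21,0.002],"dr":[0,-0.8,0],"hand":1},{"linear":[0.0006,0.217,0.002],"dr":[0,-0.8,0],"hand":1},{"linear":[0.0006,0.217,0.002],"dr":[0,-0.8,0],"hand":1},{"linear":[0.0006,0.217,0.002],"dr":[0,-0.8,0],"hand":1}]'
python3 -m crank '[{"linear":[0,0,0],"dr":[0,0,0],"hand":-1},{"linear":[0,0,0],"dr":[0,0,0],"hand":-1},{"linear":[0,0,0],"dr":[0,0,0],"hand":-1},{"linear":[0,0,0],"dr":[0,0,0],"hand":-1},{"linear":[0,0,0],"dr":[0,0,0],"hand":-1},{"linear":[0,0,0],"dr":[0,0,0],"hand":-1},{"linear":[0,0,0],"dr":[0,0,0],"hand":-1}]' 60
python3 -m crank '[{"linear":[0,-0.02,0],"dr":[0,0,0],"hand":-1},{"linear":[0,-0.06,0],"dr":[0,0,0],"hand":-1},{"linear":[0,-0.10,0],"dr":[0,0,0],"hand":-1},{"linear":[0,-0.14,0],"dr":[0,0,0],"hand":-1},{"linear":[0,-0.18,0],"dr":[0,0,0],"hand":-1},{"linear":[0,-0.22,0],"dr":[0,0,0],"hand":-1},{"linear":[0,-0.22,0],"dr":[0,0,0],"hand":-1},{"linear":[0,-0.22,0],"dr":[0,0,0],"hand":-1},{"linear":[0,-0.22,0],"dr":[0,0,0],"hand":-1}]'
python3 - <<'E'
from h import *
go((.5785,.0078,.22),np.radians(80.7))
im,C=look("w9",.2,.475,.4,.1,.5)
E
```

```text
t: 23.72
eef_pos: [0.4736, 0.3991, -0.0001]
tool_rot: [0.707, -0.707, 0.008, -0.009]
contact_force: [0.6, 0.2, 0.4]
gripper_width: 0.999
t: 24.3
eef_pos: [0.4738, 0.3994, 0.001]
tool_rot: [0.708, -0.706, 0.008, -0.009]
contact_force: [-1.2, -1.3, 6.6]
gripper_width: 0.636
t: 25.05
eef_pos: [0.4721, 0.3983, 0.2186]
tool_rot: [-0.707, 0.707, -0.008, 0.008]
contact_force: [0.1, -0.2, -3.7]
gripper_width: 0.642
TCP [0.4721 0.3983 0.2186] jaw yaw 88.7 t 25.05
 linear [ 0.1153 -0.0014 -0.388 ]
 dr [ 0.02  7.99 -0.05]
 dr [-7.0000e-02 -1.7201e+02 -3.0000e-02]
```

```bash
python3 -m crank '[{"linear":[0.115,0,-0.388],"dr":[0,3,0],"hand":-1},{"linear":[0.115,0,-0.388],"dr":[0,6,0],"hand":-1},{"linear":[0.115,0,-0.388],"dr":[0,8,0],"hand":-1},{"linear":[0.115,0,-0.388],"dr":[0,8,0],"hand":-1},{"linear":[0.115,0,-0.388],"dr":[0,8,0],"hand":-1},{"linear":[0.115,0,-0.388],"dr":[0,8,0],"hand":-1},{"linear":[0.115,0,-0.388],"dr":[0,8,0],"hand":-1},{"linear":[0.115,0,-0.388],"dr":[0,8,0],"hand":-1},{"linear":[0.115,0,-0.388],"dr":[0,8,0],"hand":-1},{"linear":[0.115,0,-0.388],"dr":[0,8,0],"hand":-1}]'
python3 -m crank '[{"linear":[0,0,0],"dr":[0,0,0],"hand":-1},{"linear":[0,0,0],"dr":[0,0,0],"hand":-1},{"linear":[0,0,0],"dr":[0,0,0],"hand":-1},{"linear":[0,0,0],"dr":[0,0,0],"hand":-1},{"linear":[0,0,0],"dr":[0,0,0],"hand":-1}]'
python3 - <<'E'
from h import *
go((.578,.0078,.127),np.radians(80.7))
im,C=look("w10",.236,.578,.0078,.1,.5)
im=bot.read_camera("side");cv2.imwrite("pics/c10.png",np.hstack([cv2.imread("pics/w10_raw.png")[:,80:480],im[100:300,100:400].repeat(2,0).repeat(2,1)[:400].copy() if 0 else cv2.resize(im[120:330,130:330],(400,420))]))
E
```

```text
t: 25.93
eef_pos: [0.578, 0.0034, 0.2172]
tool_rot: [-0.704, 0.706, -0.06, 0.058]
contact_force: [1.0, -0.2, -2.7]
gripper_width: 0.632
t: 26.35
eef_pos: [0.5784, 0.01, 0.2183]
tool_rot: [0.705, -0.705, 0.057, -0.056]
contact_force: [-0.7, -0.2, -2.4]
gripper_width: 0.637
TCP [0.5784 0.01   0.2183] jaw yaw 80.8 t 26.35
 linear [ 0.0001  0.0913 -0.0022]
 dr [-0.01  0.14 -0.08]
 dr [-1.3000e-01 -1.7986e+02  1.0000e-02]
```

View pics/c10.png

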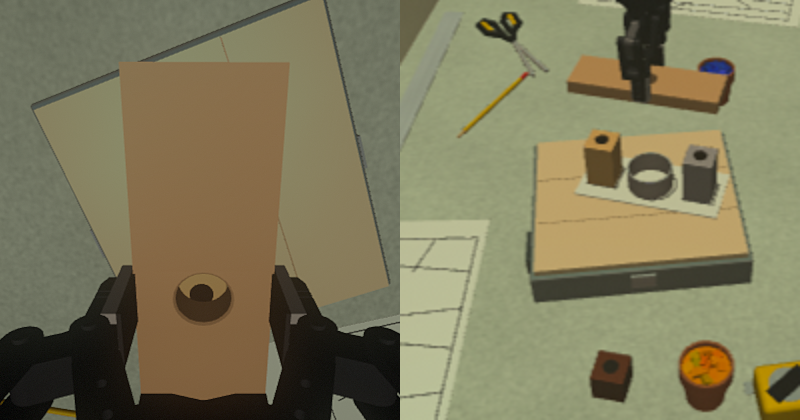

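Slab held lengthwise, hole at (283,297) in the wrist frame; posts and ring stand in order in the side view. Check for sag.

```bash
python3 - <<'E'
from h import *
p=bot.camera_params("wrist");M=np.linalg.inv(np.array(p["hand_eye"]));K=np.array(p["K"])
for s in(0,3,-3):
  t=np.radians(s)
  for P in([-.09,0,-.028],[-.09,0,.028],[0,0,0]):
    X=np.array([P[0]*np.cos(t),-.015+P[0]*np.sin(t),P[2],1]);q=K@(M@X)[:3];print(s,P,np.round(q[:2]/q[2],1))
E
```

```text
0 [-0.09, 0, -0.028] [196.1  59.5]
0 [-0.09, 0, 0.028] [368.6  59.5]
0 [0, 0, 0] [282.4 299.6]
3 [-0.09, 0, -0.028] [192.7  58.9]
3 [-0.09, 0, 0.028] [371.9  59. ]
3 [0, 0, 0] [282.4 299.6]
-3 [-0.09, 0, -0.028] [199.3  60.8]
-3 [-0.09, 0, 0.028] [365.4  60.8]
-3 [0, 0, 0] [282.4 299.6]
```

Level within ~1°. Lower it.

```bash
python3 -m crank '[{"linear":[0,0.035,-0.002],"dr":[0,0,0],"hand":-1},{"linear":[0,0.065,-0.002],"dr":[0,0,0],"hand":-1},{"linear":[0,0.08,-0.002],"dr":[0,0,0],"hand":-1},{"linear":[0,0.086,-0.002],"dr":[0,0,0],"hand":-1},{"linear":[0,0.089,-0.002],"dr":[0,0,0],"hand":-1},{"linear":[0,0.0905,-0.002],"dr":[0,0,0],"hand":-1},{"linear":[0,0.0905,-0.002],"dr":[0,0,0],"hand":-1},{"linear":[0,0.0905,-0.002],"dr":[0,0,0],"hand":-1}]'
python3 -m crank '[{"linear":[0,0,0],"dr":[0,0,0],"hand":0.35},{"linear":[0,0,0],"dr":[0,0,0],"hand":0.45},{"linear":[0,0,0],"dr":[0,0,0],"hand":0.6},{"linear":[0,0,0],"dr":[0,0,0],"hand":1},{"linear":[0,0,0],"dr":[0,0,0],"hand":1},{"linear":[0,-0.03,0],"dr":[0,0,0],"hand":1},{"linear":[0,-0.07,0],"dr":[0,0,0],"hand":1},{"linear":[0,-0.11,0],"dr":[0,0,0],"hand":1},{"linear":[0,-0.15,0],"dr":[0,0,0],"hand":1},{"linear":[0,-0.15,0],"dr":[0,0,0],"hand":1}]'
python3 -m crank '[{"linear":[0,0,0],"dr":[0,0,0],"hand":1},{"linear":[0,0,0],"dr":[0,0,0],"hand":1},{"linear":[0,0,0],"dr":[0,0,0],"hand":1}]'
python3 - <<'E'
from h import *
go((.493,.282,.24),np.radians(88))
im,C=look("w11",.142,.578,.0078,.11,.55)
cv2.imwrite("pics/c11.png",np.hstack([im[:,100:460],cv2.resize(cv2.imread("pics/w11.png"),(420,420))]))
E
```

```text
t: 27.12
eef_pos: [0.5795, 0.0063, 0.1297]
tool_rot: [0.705, -0.705, 0.057, -0.058]
contact_force: [0.5, -0.4, -3.4]
gripper_width: 0.638
t: 27.95
eef_pos: [0.5828, 0.0057, 0.2869]
tool_rot: [0.706, -0.704, 0.053, -0.062]
contact_force: [1.0, -0.2, -0.2]
gripper_width: 1.002
t: 28.2
eef_pos: [0.5776, 0.0063, 0.277]
tool_rot: [-0.705, 0.705, -0.058, 0.056]
contact_force: [0.7, -0.5, -1.3]
gripper_width: 0.998
TCP [0.5776 0.0063 0.277 ] jaw yaw 80.7 t 28.2
 linear [-0.1281  0.0372  0.2584]
 dr [ 0.03 -7.31 -0.15]
 dr [2.2000e-01 1.7269e+02 4.0000e-02]
```

View pics/c11.png

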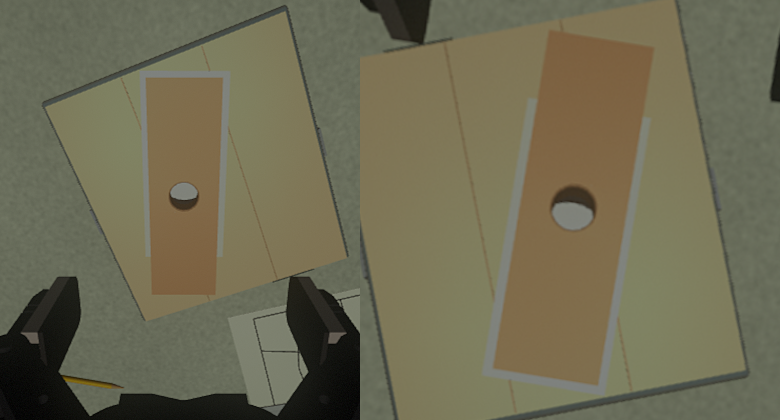

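Bridge lies on both posts: hole at (213,208) of the ortho → (0.579, 0.006), aligned with the paper. Now to the amber pot; I'll measure it numerically (one viewed picture left).

```bash
python3 -m crank '[{"linear":[-0.128,0.037,0.258],"dr":[0,-3.6,0],"hand":1},{"linear":[-0.128,0.037,0.258],"dr":[0,-7.2,0],"hand":1},{"linear":[-0.128,0.037,0.258],"dr":[0,-7.2,0],"hand":1},{"linear":[-0.128,0.037,0.258],"dr":[0,-7.2,0],"hand":1},{"linear":[-0.128,0.037,0.258],"dr":[0,-7.2,0],"hand":1},{"linear":[-0.128,0.037,0.258],"dr":[0,-7.2,0],"hand":1},{"linear":[-0.128,0.037,0.258],"dr":[0,-7.2,0],"hand":1},{"linear":[-0.128,0.037,0.258],"dr":[0,-7.2,0],"hand":1},{"linear":[-0.128,0.037,0.258],"dr":[0,-7.2,0],"hand":1},{"linear":[-0.128,0.037,0.258],"dr":[0,-7.2,0],"hand":1}]'
python3 -m crank '[{"linear":[0,0,0],"dr":[0,0,0],"hand":1},{"linear":[0,0,0],"dr":[0,0,0],"hand":1},{"linear":[0,0,0],"dr":[0,0,0],"hand":1},{"linear":[0,0,0],"dr":[0,0,0],"hand":1},{"linear":[0,0,0],"dr":[0,0,0],"hand":1}]'
cat >> h.py <<'E'
def potrim(cam_,z,x,y):
    """centre of the rim circle: fit circle centre by overlap of the filled rim disc (r=30 mm) with the amber/terracotta mask"""
    C=cam(cam_);im=bot.read_camera(cam_);d=bot.cut_out(cam_,"pot_amber")
    if not d: return print("none")
    m=d[0]["pixels"].astype(np.uint8)*255
    k=ortho(im,C,z,x,y,.06,.5);km=ortho(m,C,z,x,y,.06,.5)>127
    hsv=cv2.cvtColor(k,cv2.COLOR_BGR2HSV);g=km&(hsv[...,0]>8)&(hsv[...,0]<35)&(hsv[...,1]>150)&(hsv[...,2]>90)
    w=lambda q:(round(x-(q[1]-120)*.0005,4),round(y-(q[0]-120)*.0005,4))
    p=np.argwhere(g)[:,::-1].astype(np.float32)
    c,r=cv2.minEnclosingCircle(p);b=cv2.boundingRect(km.astype(np.uint8))
    print(cam_,d[0]["score"],"glass circ",w(c),r*.5,"glass mean",w(p.mean(0)),"mask box mm",[v*.5 for v in b])
    print(" box: right/left/top/bottom y,x",round(y-(b[0]-120)*.0005,4),round(y-(b[0]+b[2]-120)*.0005,4),round(x-(b[1]-120)*.0005,4),round(x-(b[1]+b[3]-120)*.0005,4))
    print(" place",[np.round(unproj(C,e["xy"],z-.06),4) for e in bot.place_of(cam_,"pot_amber")][:1])
E
python3 - <<'E'
from h import *
go((.493,.282,.03),np.radians(88))
for c in("wrist","scene","side"): potrim(c,.06,.493,.282)
E
```

```text
t: 29.08
eef_pos: [0.4937, 0.2808, 0.2404]
tool_rot: [-0.706, 0.708, -0.013, 0.012]
contact_force: [0.8, 0.4, -1.0]
gripper_width: 0.999
t: 29.5
eef_pos: [0.4943, 0.281, 0.2417]
tool_rot: [0.707, -0.707, 0.013, -0.013]
contact_force: [0.6, -0.5, -0.4]
gripper_width: 0.998
TCP [0.4943 0.281  0.2417] jaw yaw 87.8 t 29.5
 linear [-0.0014  0.2117  0.0009]
 dr [-0.01 -0.18  0.01]
 dr [-2.0000e-02  1.7982e+02 -2.0000e-02]
wrist 0.94 glass circ (0.491, 0.2808) 29.05484962463379 glass mean (np.float32(0.4905), np.float32(0.2811)) mask box mm [31.0, 31.5, 60.0, 62.5]
 box: right/left/top/bottom y,x 0.311 0.251 0.5215 0.459
 place [array([[0.4907, 0.2826]])]
scene 0.81 glass circ (0.4903, 0.2797) 30.20313835144043 glass mean (np.float32(0.4939), np.float32(0.2802)) mask box mm [32.0, 2.5, 60.5, 91.0]
 box: right/left/top/bottom y,x 0.31 0.2495 0.5505 0.4595
 place [array([[0.4899, 0.2835]])]
side 0.88 glass circ (0.4921, 0.2818) 30.027481079101562 glass mean (np.float32(0.4918), np.float32(0.2827)) mask box mm [4.0, 32.5, 88.5, 58.5]
 box: right/left/top/bottom y,x 0.338 0.2495 0.5205 0.462
 place [array([[0.4967, 0.2816]])]
```

Pot centre ≈ (0.491, 0.281), all views within 3 mm. Grip the collar.

```bash
python3 -m crank '[{"linear":[-0.003,0.1,0],"dr":[0,0,0],"hand":1},{"linear":[-0.003,0.1,0],"dr":[0,0,0],"hand":1},{"linear":[-0.003,0.11,0],"dr":[0,0,0],"hand":1},{"linear":[-0.003,0.14,0],"dr":[0,0,0],"hand":1},{"linear":[-0.003,0.17,0],"dr":[0,0,0],"hand":1},{"linear":[-0.003,0.195,0],"dr":[0,0,0],"hand":1},{"linear":[-0.003,0.2095,0],"dr":[0,0,0],"hand":1},{"linear":[-0.003,0.2095,0],"dr":[0,0,0],"hand":1},{"linear":[-0.003,0.2095,0],"dr":[0,0,0],"hand":1}]'
python3 -m crank '[{"linear":[0,0,0],"dr":[0,0,0],"hand":0.6},{"linear":[0,0,0],"dr":[0,0,0],"hand":0.45},{"linear":[0,0,0],"dr":[0,0,0],"hand":-1},{"linear":[0,0,0],"dr":[0,0,0],"hand":-1},{"linear":[0,0,0],"dr":[0,0,0],"hand":-1},{"linear":[0,0,0],"dr":[0,0,0],"hand":-1},{"linear":[0,0,0],"dr":[0,0,0],"hand":-1},{"linear":[0,0,0],"dr":[0,0,0],"hand":-1}]' 40
python3 -m crank '[{"linear":[0,-0.01,0],"dr":[0,0,0],"hand":-1},{"linear":[0,-0.03,0],"dr":[0,0,0],"hand":-1},{"linear":[0,-0.06,0],"dr":[0,0,0],"hand":-1},{"linear":[0,-0.09,0],"dr":[0,0,0],"hand":-1},{"linear":[0,-0.12,0],"dr":[0,0,0],"hand":-1},{"linear":[0,-0.15,0],"dr":[0,0,0],"hand":-1},{"linear":[0,-0.18,0],"dr":[0,0,0],"hand":-1},{"linear":[0,-0.2,0],"dr":[0,0,0],"hand":-1},{"linear":[0,-0.2,0],"dr":[0,0,0],"hand":-1},{"linear":[0,-0.2,0],"dr":[0,0,0],"hand":-1}]'
python3 - <<'E'
from h import *
go((.579,.006,.23),np.radians(81))
potrim("wrist",.26,.491,.281);potrim("side",.26,.491,.281)
E
```

```text
t: 30.7
eef_pos: [0.4908, 0.2814, 0.0316]
tool_rot: [-0.707, 0.707, -0.013, 0.013]
contact_force: [0.5, -0.3, 0.5]
gripper_width: 1.001
t: 31.37
eef_pos: [0.4921, 0.2821, 0.0339]
tool_rot: [0.708, -0.706, 0.012, -0.014]
contact_force: [-0.3, -2.0, 4.9]
gripper_width: 0.683
t: 32.2
eef_pos: [0.4915, 0.2819, 0.234]
tool_rot: [0.708, -0.706, 0.012, -0.014]
contact_force: [-0.0, 1.2, -2.6]
gripper_width: 0.688
TCP [0.4915 0.2819 0.234 ] jaw yaw 87.9 t 32.2
 linear [ 0.0976  0.0035 -0.2725]
 dr [-0.16  6.88  0.14]
 dr [   0.21 -173.12    0.24]
wrist 0.71 glass circ (0.4904, 0.2822) 29.45042610168457 glass mean (np.float32(0.4884), np.float32(0.2823)) mask box mm [29.5, 31.0, 58.5, 71.5]
 box: right/left/top/bottom y,x 0.3115 0.253 0.52 0.4485
 place [array([[0.4896, 0.283 ]])]
side 0.66 glass circ (0.4902, 0.2849) 30.137941360473633 glass mean (np.float32(0.4838), np.float32(0.2886)) mask box mm [0.0, 33.5, 86.0, 58.0]
 box: right/left/top/bottom y,x 0.341 0.255 0.5175 0.4595
 place [array([[0.4865, 0.2792]])]
```

```bash
python3 -m crank '[{"linear":[0.007,0,-0.019],"dr":[0,1,0],"hand":-1},{"linear":[0.018,0,-0.048],"dr":[0,2,0],"hand":-1},{"linear":[0.03,0,-0.082],"dr":[0,3,0],"hand":-1},{"linear":[0.042,0,-0.116],"dr":[0,4,0],"hand":-1},{"linear":[0.054,0,-0.150],"dr":[0,5,0],"hand":-1},{"linear":[0.066,0,-0.184],"dr":[0,6,0],"hand":-1},{"linear":[0.078,0,-0.218],"dr":[0,7,0],"hand":-1},{"linear":[0.088,0,-0.246],"dr":[0,7,0],"hand":-1},{"linear":[0.095,0,-0.264],"dr":[0,7,0],"hand":-1},{"linear":[0.0985,0,-0.2725],"dr":[0,7,0],"hand":-1}]'
python3 -m crank '[{"linear":[0,0,0],"dr":[0,0,0],"hand":-1},{"linear":[0,0,0],"dr":[0,0,0],"hand":-1},{"linear":[0,0,0],"dr":[0,0,0],"hand":-1},{"linear":[0,0,0],"dr":[0,0,0],"hand":-1},{"linear":[0,0,0],"dr":[0,0,0],"hand":-1}]'
python3 - <<'E'
from h import *
go((.580,.006,.1765),np.radians(80.7))
potrim("wrist",.26,.58,.006);potrim("side",.26,.58,.006);potrim("scene",.26,.58,.006)
for c in("scene","side"):print(c,[np.round(unproj(cam(c),e["xy"],.126),4) for e in bot.place_of(c,"bridge")][:1])
E
```

```text
t: 33.33
eef_pos: [0.5796, 0.0012, 0.2316]
tool_rot: [-0.704, 0.705, -0.058, 0.058]
contact_force: [1.0, 0.2, -2.6]
gripper_width: 0.684
t: 33.75
eef_pos: [0.5792, 0.0074, 0.2319]
tool_rot: [0.705, -0.705, 0.055, -0.055]
contact_force: [0.4, -0.3, -1.4]
gripper_width: 0.685
TCP [0.5792 0.0074 0.2319] jaw yaw 81.0 t 33.75
 linear [ 0.0011  0.0554 -0.0013]
 dr [-0.03  0.33 -0.02]
 dr [-4.0000e-02 -1.7967e+02  5.0000e-02]
wrist 0.85 glass circ (0.5768, 0.0081) 28.87788963317871 glass mean (np.float32(0.5745), np.float32(0.0087)) mask box mm [29.0, 34.0, 58.0, 70.0]
 box: right/left/top/bottom y,x 0.037 -0.021 0.606 0.536
 place [array([[0.5779, 0.0084]])]
side 0.84 glass circ (0.5702, 0.0103) 27.80517578125 glass mean (np.float32(0.5644), np.float32(0.0113)) mask box mm [0.0, 36.0, 85.0, 59.5]
 box: right/left/top/bottom y,x 0.066 -0.019 0.604 0.5445
 place [array([[0.5812, 0.0037]])]
scene 0.86 glass circ (0.5814, 0.0056) 28.981355667114258 glass mean (np.float32(0.5868), np.float32(0.0042)) mask box mm [17.5, 0.0, 72.5, 85.5]
 box: right/left/top/bottom y,x 0.0485 -0.024 0.64 0.5545
 place [array([[0.5839, 0.0059]])]
scene [array([[0.5775, 0.001 ]])]
side [array([[0.5745, 0.0108]])]
```

```bash
python3 -m crank '[{"linear":[0.001,0.015,-0.001],"dr":[0,0,0],"hand":-1},{"linear":[0.001,0.033,-0.001],"dr":[0,0,0],"hand":-1},{"linear":[0.001,0.045,-0.001],"dr":[0,0,0],"hand":-1},{"linear":[0.001,0.051,-0.001],"dr":[0,0,0],"hand":-1},{"linear":[0.001,0.0545,-0.001],"dr":[0,0,0],"hand":-1},{"linear":[0.001,0.0555,-0.001],"dr":[0,0,0],"hand":-1},{"linear":[0.001,0.0555,-0.001],"dr":[0,0,0],"hand":-1},{"linear":[0.001,0.0555,-0.001],"dr":[0,0,0],"hand":-1},{"linear":[0.001,0.0555,-0.001],"dr":[0,0,0],"hand":-1}]'
python3 - <<'E'
from h import *
go((.580,.006,.1755))
potrim("wrist",.202,.58,.006)
for c in("scene","side"):
    C=cam(c);im=bot.read_camera(c);u,v=proj(C,[[.579,.006,.14]])[0].astype(int);cv2.imwrite(f"pics/z_{c}.png",cv2.resize(im[v-50:v+50,u-66:u+66],(396,300),interpolation=cv2.INTER_CUBIC))
E
```

```text
t: 35.05
eef_pos: [0.5808, 0.0046, 0.1772]
tool_rot: [0.705, -0.705, 0.056, -0.057]
contact_force: [-0.1, -0.1, -2.4]
gripper_width: 0.685
TCP [0.5808 0.0046 0.1772] jaw yaw 80.9 t 35.05
 linear [-0.001   0.0017  0.0013]
wrist 0.6 glass circ (0.5808, 0.0048) 29.823307037353516 glass mean (np.float32(0.5785), np.float32(0.0055)) mask box mm [31.5, 29.5, 59.5, 72.0]
 box: right/left/top/bottom y,x 0.0345 -0.025 0.6105 0.5385
 place [array([[0.5806, 0.0055]])]
```

Weight still hangs on the fingers (−2.4 N); lower another millimetre or so, then release gently.

```bash
python3 -m crank '[{"linear":[-0.0007,0.0006,0.001],"dr":[0,0,0],"hand":-1},{"linear":[-0.0007,0.0012,0.001],"dr":[0,0,0],"hand":-1},{"linear":[-0.0007,0.0012,0.001],"dr":[0,0,0],"hand":-1},{"linear":[-0.0007,0.0012,0.001],"dr":[0,0,0],"hand":-1}]'
python3 -m crank '[{"linear":[0,0,0],"dr":[0,0,0],"hand":0.4},{"linear":[0,0,0],"dr":[0,0,0],"hand":0.5},{"linear":[0,0,0],"dr":[0,0,0],"hand":0.65},{"linear":[0,0,0],"dr":[0,0,0],"hand":1},{"linear":[0,0,0],"dr":[0,0,0],"hand":1},{"linear":[0,0,0],"dr":[0,0,0],"hand":1}]'
python3 -m crank '[{"linear":[0,-0.015,0],"dr":[0,0,0],"hand":1},{"linear":[0,-0.04,0],"dr":[0,0,0],"hand":1},{"linear":[0,-0.07,0],"dr":[0,0,0],"hand":1},{"linear":[0,-0.1,0],"dr":[0,0,0],"hand":1},{"linear":[0,-0.13,0],"dr":[0,0,0],"hand":1},{"linear":[0,-0.13,0],"dr":[0,0,0],"hand":1},{"linear":[0,-0.13,0],"dr":[0,0,0],"hand":1},{"linear":[0,-0.13,0],"dr":[0,0,0],"hand":1}]'
python3 - <<'E'
from h import *
go((.580,.006,.1755))
for c in("wrist","scene","side"): potrim(c,.202,.58,.006)
T=[cv2.resize(cv2.imread("pics/w11_raw.png"),(1,300))[:,:0]]
for c in("scene","side"):
    C=cam(c);im=bot.read_camera(c);u,v=proj(C,[[.579,.006,.14]])[0].astype(int);T.append(cv2.resize(im[v-60:v+60,u-65:u+65],(390,360),interpolation=cv2.INTER_CUBIC))
cv2.imwrite("pics/final.png",np.hstack(T[1:]))
E
```

```text
t: 35.63
eef_pos: [0.5799, 0.0056, 0.176]
tool_rot: [0.705, -0.705, 0.056, -0.056]
contact_force: [-2.6, -0.8, 6.5]
gripper_width: 0.683
t: 36.13
eef_pos: [0.5797, 0.0057, 0.1752]
tool_rot: [0.705, -0.705, 0.056, -0.056]
contact_force: [-0.2, -0.1, 0.2]
gripper_width: 1.002
t: 36.8
eef_pos: [0.5793, 0.0057, 0.3048]
tool_rot: [0.705, -0.705, 0.056, -0.056]
contact_force: [0.1, 0.2, -1.2]
gripper_width: 0.998
TCP [0.5793 0.0057 0.3048] jaw yaw 80.9 t 36.8
 linear [0.0007 0.1293 0.0004]
wrist 0.67 glass circ (0.5793, 0.006) 29.308984756469727 glass mean (np.float32(0.5776), np.float32(0.0063)) mask box mm [29.5, 31.0, 61.0, 63.5]
 box: right/left/top/bottom y,x 0.0365 -0.0245 0.609 0.5455
 place [array([[0.5798, 0.0081]])]
scene 0.76 glass circ (0.5926, 0.0161) 45.07630157470703 glass mean (np.float32(0.5824), np.float32(0.0068)) mask box mm [21.5, 0.0, 72.0, 92.5]
 box: right/left/top/bottom y,x 0.0445 -0.0275 0.64 0.5475
 place [array([[0.5754, 0.0054]])]
side 0.65 glass circ (0.5715, 0.0222) 46.29327392578125 glass mean (np.float32(0.5793), np.float32(0.0098)) mask box mm [0.0, 31.0, 88.5, 62.5]
 box: right/left/top/bottom y,x 0.066 -0.0225 0.609 0.5465
 place [array([[0.5782, 0.0145]])]
```

View pics/final.png

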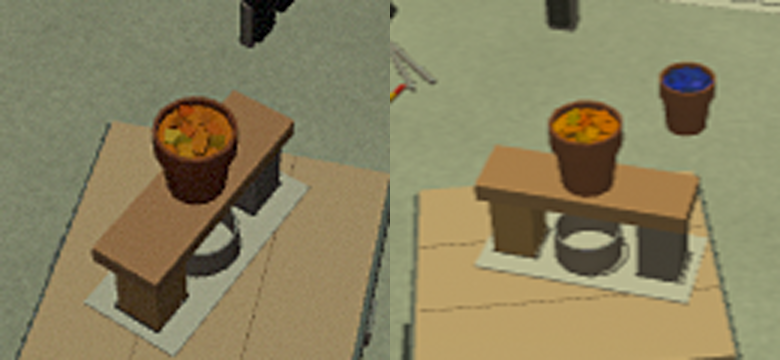

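The stack stands: pot upright mid-bridge (scene crop (195,150)), posts and ring in place beneath. Handing in.

```bash
python3 -c "
from station import bot
print(bot.hand_in(), bot.get_obs()['t'])"
```

```text
the job is handed in; nothing more can be done
the job is handed in; nothing more can be done
```

The pot-melt stack is built and handed in at about t = 37 s of the 144 s allowed. The hand-in gives no verdict. I set the ring first, then the buff post on the far square, the grey post on the near square, the bridge, and the amber pot last.

My last measurements, all within the limits:

| Part | Measured offset | Limit |
|---|---|---|
| Ring from circle centre | about 3.5 mm | 10 mm |
| Posts from square centres | about 1–2 mm | 10 mm |
| Bridge hole from layout middle | about 2 mm, yaw matched to the paper | 12 mm, 0.2 rad |
| Pot from bridge hole (wrist camera) | about 1 mm | 8 mm |

- **When measured:** the ring was measured before the posts went in. The posts were measured before the bridge was laid, and the bridge before the pot. None of these was re-measured with the full stack standing, but the final picture shows everything upright and level with the gripper clear.
- **Disagreements:** after the pot was released, my circle fits from the scene and side cameras were unusable. They gave about a 45 mm radius for a 30 mm rim because the bridge's colour matched too. Their position estimates also differed from the wrist camera, scene by up to about 4 mm and side by about 8 mm. For the pot I relied on the wrist camera and the picture.
- **Left alone:** I saw no contact with the blue pot, short post or tape measure, but I did not measure their positions again at the end.

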